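Clamp the sample carrier on the tilted stage with a T-bolt

TASK

Fasten the blue sample carrier to the tilted stage with the T-bolt from the grey holder: pass the bolt head lengthwise through the carrier's slot and down into the stage's T-slot, turn the bolt a quarter turn clockwise so the head lies square across the slot, pull it up so its square neck locks between the lips, and then screw the orange wing nut clockwise until the carrier is clamped firmly. Leave the carrier lying flat against its stops and do not disturb the other things on the bench.

Things in the scene. Friction and masses are not known exactly. Their poses are not given: they have to be found in the camera images.
- stage: grey foot of the stage (150 x 175 x 12 mm), fixed to the bench; origin on the bench under the point where the bolt goes in, x towards the raised back of the stage, z up.
- bed: aluminium bed of the stage (114 x 165 x 24.5 mm), fixed, sloping 32 degrees down to the front. Origin: in its top surface, mid T-slot, where the bolt goes in. z square to the bed (the bolt goes in along -z), x up the slope, y level, along the T-slot, which runs from y = -115 to +50 mm. Steel stops 5 mm high stand at the lower edge and both ends.
- slot_floor (a point): point on the floor of the T-slot channel, 18.5 mm below the bed's origin along its z, axes of the bed. The mouth is 20 mm wide (x) between lips 6 mm thick; the channel under them is 44 mm wide and 12.5 mm deep. Lips and channel are the same all along the slot.
- carrier: blue plate of the sample carrier (96 x 150 x 6 mm, 0.35 kg), loose, lying on the bed against the lower stop. Its axes are those of the bed. Origin: underside, at the centre of its slot (22 mm in x, 44 mm in y, right through, over the T-slot). A white tile (top 9 mm above the underside) with two steel clips (10.5 mm) sits on it, at y = -57 to -99 mm.
- holder: grey plastic block (66 x 88 x 24 mm), fixed, with the pocket in which the bolt stands upright, head down. Pocket floor 10 mm above the bench.
- bolt: steel T-bolt, loose (about 0.14 kg with its nut), standing in the holder. Origin: centre of the underside of its head; z up the shank. Head 38 mm along y, 18 mm along x, 7 mm high; above it the square neck, then a round shank (17 mm thick, 9 mm from 18 mm up). Let go while the nut is loose, the bolt sinks back until the head is on the floor of the slot or the washer on the carrier.
- bolt_neck (a point): middle of the square neck (18 x 18 mm, 4 mm high), 9 mm above the head's underside. With the head on the slot floor the neck is 1.5 mm under the lips and the bolt can turn. Head square across, the bolt can be pulled up 5.5 mm, till the head meets the lips; the neck, between the lips, then stops it turning. Over 7 degrees off square, or 1 mm off centre, the neck catches under the lips after 1.5 mm.
- wing_grip (a point): centre of the orange wing of the nut: 11 mm thick along its x, 34 mm long along its y, 32 mm high; z along the bolt. With the nut loose it is 50 mm above the underside of the head and in line with the head. Below it a steel washer 38 mm in diameter, top 21 mm and underside 24.5 mm below this point; nut loose and head on the slot floor, the washer is 1 mm above the carrier.
- wing (a joint): turn of the nut on the bolt, 0 when loose (as at the start), growing clockwise seen from above. Steep thread: nut and washer go down 3.2 mm per radian; after 6.5 mm (2.03 rad) washer and head meet carrier and lips, then turn firmly to about 2.4 rad (it springs back some 0.2 when let go). Thread friction (0.055 N m) holds the nut where it is left; the bolt turns with it unless held (neck, or head pressed on the floor).
- tape_roll: roll of paper tape, 63 mm across, 18 mm high, bystander; origin at the underside
- timer: white timer, 62 mm high, bystander; origin at the underside
- forceps: steel forceps, 126 mm long, bystander; origin at the underside
- marker: blue marker pen, 133 mm long, bystander; origin at the underside
- weighing: small glass weighing bottle, 62 mm high, bystander; origin at the underside
Things that resemble listed ones, but are neither listed nor needed, are in the scene too. Leave any brown or turquoise look-alike of the bolt alone.

How it is judged:
On the way, in this order (a step that is already met when the one before it is completed fails the run):
1. the bolt head is down in the T-slot, lengthwise (z of bolt in the frame of bed between -0.021 and -0.015 m and distance between bolt and bed below 0.03 m and angle between the y axis of bolt and the y axis of bed, either way round below 0.5 rad), for 0.1 s.
2. the bolt head lies square across the T-slot, under the lips (z of bolt in the frame of bed below -0.0115 m and distance between bolt and bed below 0.03 m and angle between the y axis of bolt and the x axis of bed, either way round below 0.35 rad), for 0.2 s.
At the end, for the whole second after the job is handed in: The bolt stands in the T-slot with its head square across it (within 20 degrees), drawn up under the lips (within 2 mm) and upright to the bed (within 8 degrees); the nut presses the carrier with more than 5 N; the carrier lies flat on the bed within 6 mm of the centred place; everything is at rest (z of bolt in the frame of bed between -0.0148 and -0.011 m and angle between the y axis of bolt and the x axis of bed, either way round below 0.35 rad and angle between the z axis of bolt and the z axis of bed, either way round below 0.15 rad and distance between bolt and bed below 0.03 m and contact force between bolt and carrier above 5 N and distance between carrier and bed below 0.006 m and angle between the z axis of carrier and the z axis of bed, either way round below 0.05 rad and linear speed of bolt below 0.02 m/s and velocity of joint wing below 0.1 rad/s); the robot touches nothing.
It fails at once if a bystander is pushed more than 30 mm (distance of any of tape_roll, timer, forceps, marker, weighing from where it was at the start of the episode above 0.03 m).
It fails at once if the carrier is pulled off its place (distance between carrier and bed above 0.02 m).
It also fails if it takes over 72 s, if anything falls off the work surface, if the arm or the gripper's body presses on something with over 40 N, if the wrist force passes 120 N, or if a joint passes its speed limit or range.

ROBOT

A 6-joint arm with a two-finger parallel gripper is mounted at the origin on a cart in front of the work surface, level with it; the furniture and walls round the work are solid. World frame = base frame: x ahead of the robot, y to its left, z up, the work surface at z = 0. Lengths are in m, angles in rad, forces in N, time in s.
With the tool pointing down it reaches from about 0.35 to 0.975 m from the base axis. Payload 4.9 kg.
Tool frame: the origin (TCP) lies at the very end of the fingers, on their centre line; the grasp point (between the pads) lies 19 mm behind it (grasp_offset is the distance from the TCP to the grasp point, in m); x points along the fingers, y is the direction in which the jaws open and shut, and the axes are right-handed (so a half turn about x gives the same grasp; the last joint's range is limited). The gripper opens to 85 mm and grips with 20 to 120 N. Pads are 22 mm wide; open, the fingers measure 114 mm over their backs; the gripper's body (76 mm by 85 mm) begins 54 mm behind the grasp point. The pads swing forward as they close: fully open they stand 13 mm farther back than shut.
Start: joints at [-1.226, 0.053, 1.613, -0, 1.476, -0.119], TCP at [0.28, -0.559, 0.194] pointing down, gripper open.
Joint ranges: [-3.01, 3.01], [-1.01, 2.22], [0.06, 2.58], [-1.02, 4.17], [0.09, 2.62], [-3.14, 3.14]. Speed limits (rad/s): [2.57, 2.57, 3.14, 3.14, 3.14, 3.14].

INTERFACE

Orientations are given as a rotation vector (axis times angle).
In Python, from station import get_obs, get_image, camera_model, finish_job, grasp_offset gives the robot as it stands.
- The arm moves only by the shell command python3 -m crank 'ROWS' [OPENING] [FORCE]. ROWS is JSON, a list that holds one entry, the list of rows, each a list of 4 numbers: the shift along the world's x, y, z in m, then the turn about the world's z in degrees. In form: [[[dx, dy, dz, turn], ...]]. A call has 1 to 5 rows; each row is the pose to reach, as a shift and turn from the pose commanded when the call began; what a row does not reach only later rows make up. A row lasts 1/12 s, in which the tool goes at most 41.7 mm and 7.16 degrees, less where a joint would pass 70% of its speed; a pose out of reach is approached as far as the arm can. A call with a gripper value outside its range is refused whole. OPENING is the opening, from 0 (shut) to 1 (fully open), set as the call begins (- or left out, the last holds). The fingers move at their own pace and stop on an object; FORCE is the grip in N (left out, the last holds). Time passes only in rows, so rows that repeat a pose let the fingers close. It gives the time, the measured TCP pose, the force and the opening at its end, in the units of the state.
- get_obs(): the state, without advancing time (a new reading comes with each control period).
- get_image(name): name is "scene" or "top" or "wrist"; returns (picture, depth): 480x640x3 uint8, red, green, blue; 480x640 float32, m along the optical axis (not along the pixel's ray), 0 where there is no reading.
- camera_model(name): a dict with "fx", "fy", "cx", "cy" (pixels), "xyz" and "attitude" of the camera in the world. Camera axes: x right, y down, z forward; pixel columns grow to the right and rows downward; lengths in m; the calibration is good to about 2 mm. A picture is of the moment at which its call begins: read the wrist's pose just before it. camera_model takes no time and is no camera call; for the wrist camera it gives the pose at the moment of the call.
- finish_job(): hands the job in, once; it reports no verdict.
The state is a dict: "t": time; "q": joint angles; "dq": joint speeds; "effort": joint torques, N m; "tool_pos": TCP position; "tool_rot": TCP orientation; "contact_force": force on the tool from outside, world axes, zero at the start; "wrist_torque": the same for the moment, N m; "opening": finger opening in m.
Only numpy, scipy, OpenCV 4.12 (cv2) and the standard library are available. Lean on these libraries where they do the work, as an engineer would, in place of code of your own. Each camera call takes 0.05 s, during which the arm holds its last target.

## Working session

There is one attempt and no reset: what is moved stays moved. The work goes in short steps, Python scripts to look and compute and a shell command to move; the robot and the scene stay as the last step left them, time stands still between calls to the robot, and variables do not carry over. Pictures are saved under pics/ and viewed, and the job is handed in when it is done.

```bash
ls; mkdir -p pics
python3 - <<'E'
from station import *
import cv2
o=get_obs();print(o); print(grasp_offset)
for n in ["scene","top","wrist"]:
    im,d=get_image(n); cv2.imwrite(f"pics/{n}0.png",im[:,:,::-1]); 
    import numpy as np
    np.save(f"pics/{n}0.npy",d); print(n,camera_model(n))
E
```

```text
pics
{'t': 0.0, 'q': array([-1.22602472e+00,  5.33691507e-02,  1.61429917e+00, -2.12500702e-05,
        1.47601463e+00, -1.18992150e-01]), 'dq': array([-0.00055461,  0.00038603, -0.00055134, -0.00034391,  0.00122703,
       -0.00016272]), 'effort': array([-3.66947988e-04, -3.93673968e+01, -3.70179319e+01, -1.62128558e-04,
        6.90528075e-03, -7.53243739e-06]), 'tool_pos': array([ 0.27933127, -0.55831442,  0.1927524 ]), 'tool_rot': array([ 1.96396373,  0.46590612, -1.96448139]), 'contact_force': array([ 0.47072643,  0.22049012, -0.07183331]), 'wrist_torque': array([ 0.0116332 , -0.00995025, -0.02277543]), 'opening': 0.08531568897160488}
0.0187
scene {'fx': 557.7957256379632, 'fy': 557.7957256379632, 'cx': 316.77074492002095, 'cy': 232.2549817794837, 'xyz': array([-0.1019059 , -1.19405009,  0.70781975]), 'attitude': array([-1.9636568 ,  0.49190971, -0.28967531])}
top {'fx': 506.5652138289737, 'fy': 506.5652138289737, 'cx': 321.6911882180095, 'cy': 228.48322312497018, 'xyz': array([ 0.38757744, -0.02861934,  1.60794561]), 'attitude': array([-2.13913603,  2.20396288, -0.0542754 ])}
wrist {'fx': 429.93019072180357, 'fy': 429.93019072180357, 'cx': 321.32782290542923, 'cy': 247.15496942099966, 'xyz': array([ 0.35045957, -0.5228719 ,  0.3729899 ]), 'attitude': array([ 2.43737138, -1.50563914, -0.24006772])}
```

```bash
python3 -m crank --help 2>&1 | head -40
```

```text
invalid input: not JSON, or not a number
```

```bash
cat > h.py <<'E'
import numpy as np, cv2
from scipy.spatial.transform import Rotation as R
from station import *
def px2w(u,v,d,c):
    p=np.array([(u-c['cx'])/c['fx']*d,(v-c['cy'])/c['fy']*d,d])
    return R.from_rotvec(c['attitude']).apply(p)+c['xyz']
def ray(u,v,c):
    return R.from_rotvec(c['attitude']).apply([(u-c['cx'])/c['fx'],(v-c['cy'])/c['fy'],1.0])
def onz(u,v,z,c):
    r=ray(u,v,c); return c['xyz']+r*(z-c['xyz'][2])/r[2]
def w2px(p,c):
    q=R.from_rotvec(c['attitude']).inv().apply(np.asarray(p)-c['xyz'])
    return np.array([q[...,0]/q[...,2]*c['fx']+c['cx'],q[...,1]/q[...,2]*c['fy']+c['cy']]).T
def snap(n,tag,crop=None,s=1):
    c=camera_model(n); im,d=get_image(n); np.savez(f'pics/{tag}.npz',im=im,d=d,**c)
    show(im,tag,crop,s); return im,d,c
def load(tag):
    z=np.load(f'pics/{tag}.npz'); return z['im'],z['d'],{k:(z[k] if z[k].ndim else float(z[k])) for k in ['fx','fy','cx','cy','xyz','attitude']}
def show(im,tag,crop=None,s=1):
    if crop: x0,y0,x1,y1=crop; im=im[y0:y1,x0:x1]
    im=cv2.resize(im,None,fx=s,fy=s,interpolation=cv2.INTER_CUBIC)
    cv2.imwrite(f'pics/{tag}.png',im[:,:,::-1])
E
python3 - <<'E'
from h import *
im=cv2.imread('pics/top0.png')[:,:,::-1]; d=np.load('pics/top0.npy'); c=camera_model('top')
show(im,'top0a',(280,180,480,310),4)
for n,u,v in [('bed',325,213),('hold',395,245),('wing',408,253),('turq',444,250),('brown',413,289),('stagefront',325,234),('back',325,192)]:
    print(n,px2w(u,v,d[v,u],c).round(4))
o=get_obs(); print(R.from_rotvec(o['tool_rot']).as_matrix().round(3))
E
```

```text
bed [ 0.5493 -0.0044  0.0737]
hold [ 0.4475 -0.2189  0.0227]
wing [ 0.4202 -0.2508  0.0742]
turq [ 0.4265 -0.3623  0.0588]
brown [ 0.3118 -0.2622  0.0678]
stagefront [ 0.4894 -0.0014  0.0085]
back [ 0.6234 -0.0053  0.0076]
[[-0.001  0.447 -0.894]
 [ 0.001 -0.894 -0.447]
 [-1.    -0.002 -0.   ]]
```

```bash
python3 - <<'E'
from h import *
o=get_obs(); c=camera_model('wrist'); Rt=R.from_rotvec(o['tool_rot']); 
print(Rt.inv().apply(c['xyz']-o['tool_pos']), Rt.inv().apply(R.from_rotvec(c['attitude']).as_matrix().T).round(3), R.from_rotvec(c['attitude']).as_matrix().round(3))
E
python3 -m crank '[[[0.02,0.04,0,-6],[0.04,0.08,0.01,-12],[0.06,0.11,0.02,-18],[0.07,0.15,0.03,-24],[0.09,0.18,0.04,-26.5]]]' 1 20
```

```text
[-0.17991937 -0.00032786 -0.07948883] [[-0.     1.    -0.   ]
 [-0.309 -0.     0.951]
 [ 0.951  0.     0.309]] [[ 0.447 -0.85  -0.277]
 [-0.894 -0.426 -0.137]
 [-0.001  0.309 -0.951]]
t: 0.57
tool_pos: [0.3691, -0.3767, 0.2337]
tool_rot: [-2.218, 0.003, 2.22]
contact_force: [0.9, -0.6, 0.3]
opening: 0.0855
```

```bash
python3 -m crank '[[[0.01,0.04,0,0],[0.02,0.08,0,0],[0.03,0.11,0,0],[0.03,0.127,0,0],[0.03,0.127,0,0]]]'
python3 - <<'E'
from h import *
snap('wrist','w1')
E
```

```text
t: 0.98
tool_pos: [0.4, -0.2489, 0.2339]
tool_rot: [2.219, 0.007, -2.219]
contact_force: [-1.1, -0.0, 0.3]
opening: 0.0856
```

Run:
```python
from h import *
im,d,c=load('w1'); show(im,'w1a',(270,120,390,220),6)
hsv=cv2.cvtColor(im,cv2.COLOR_RGB2HSV); m=(hsv[...,0]>5)&(hsv[...,0]<25)&(hsv[...,1]>180)&(hsv[...,2]>150); m[:, :290]=0;m[:,380:]=0; m[220:]=0
v,u=np.where(m); P=np.array([px2w(a,b,d[b,a],c) for a,b in zip(u,v)])
print(len(P),P.mean(0),P.min(0),P.max(0)); top=P[P[:,2]>P[:,2].max()-.004]; print(len(top),top.mean(0),top.min(0),top.max(0))
w,V=np.linalg.eigh(np.cov(top[:,:2].T)); print(V[:,1],np.degrees(np.arctan2(V[1,1],V[0,1])))
for n,u,v in [('tl',280,135),('tr',375,130),('br',377,200),('bl',286,206),('mid',300,185)]: print(n,onz(u,v,.024,c).round(4), d[v,u],px2w(u,v,d[v,u],c).round(4))
```

```text
<stdin>:5: RuntimeWarning: Mean of empty slice.
  ret = ret.dtype.type(ret / rcount)
Traceback (most recent call last):
ValueError: zero-size array to reduction operation minimum which has no identity
```

Run:
```python
from h import *
im,d,c=load('w1')
for z in [.076]:
  for u,v in [(330.3,182),(309.5,182.5),(351.8,179.5)]: print(onz(u,v,z,c).round(4))
print(d[182,325],px2w(320,183,d[183,320],c),px2w(330,150,d[150,330],c))
for n,u,v in [('tl',280,136.5),('tr',375,130.5),('br',376,201),('bl',286,206)]: print(n,onz(u,v,.024,c).round(4))
```

```text
[ 0.4235 -0.2556  0.076 ]
[ 0.423  -0.2392  0.076 ]
[ 0.4255 -0.2725  0.076 ]
0.33815494 [ 0.4225605  -0.2474685   0.07551054] [ 0.44356677 -0.25603889  0.02608998]
tl [ 0.4548 -0.2119  0.024 ]
tr [ 0.4603 -0.2953  0.024 ]
br [ 0.3976 -0.299   0.024 ]
bl [ 0.3924 -0.216   0.024 ]
```

```bash
python3 -m crank '[[[0.01,0.04,0.01,0],[0.02,0.08,0.03,0],[0.03,0.12,0.04,0],[0.04,0.16,0.05,0],[0.05,0.2,0.06,0]]]'
python3 -m crank '[[[0.01,0.04,0,0],[0.01,0.055,0,0],[0.01,0.055,0,0],[0.01,0.055,0,0]]]'
python3 - <<'E'
from h import *
snap('wrist','w2')
E
```

```text
t: 1.45
tool_pos: [0.4483, -0.0583, 0.293]
tool_rot: [-2.222, 0.002, 2.22]
contact_force: [1.2, -0.3, -0.9]
opening: 0.0856
t: 1.78
tool_pos: [0.4582, -0.0042, 0.2921]
tool_rot: [2.219, 0.001, -2.221]
contact_force: [0.2, -0.0, 0.2]
opening: 0.0853
```

Run:
```python
from h import *
im,d,c=load('w2'); show(im,'w2a',(210,0,430,170),3.6)
hsv=cv2.cvtColor(im,cv2.COLOR_RGB2HSV); m=(hsv[...,0]>100)&(hsv[...,0]<125)&(hsv[...,1]>120); m[170:]=0
m=cv2.erode(m.astype(np.uint8),np.ones((3,3)))>0
v,u=np.where(m); P=np.array([px2w(a,b,d[b,a],c) for a,b in zip(u,v)])
for _ in range(3):
    c0=P.mean(0);n=np.linalg.svd(P-c0)[2][2]; n*=np.sign(n[2]); r=(P-c0)@n; P=P[abs(r)<.004]
print(len(P),c0,n,np.degrees(np.arccos(n[2])),np.degrees(np.arctan2(n[1],n[0])),r.std())
```

```text
1306 [0.55079545 0.02226699 0.07598409] [-0.56080173  0.01223431  0.82785973] 34.120495579839144 178.75024795876539 0.0006671063538110856
```

Run:
```python
from h import *
im,d,c=load('w2')
f=lambda x,y:(210+x/3.6,y/3.6)
hsv=cv2.cvtColor(im,cv2.COLOR_RGB2HSV); m=(hsv[...,0]>100)&(hsv[...,0]<125)&(hsv[...,1]>120); m[170:]=0; m[:,:200]=0
m=cv2.erode(m.astype(np.uint8),np.ones((3,3)))>0
v,u=np.where(m); P=np.array([px2w(a,b,d[b,a],c) for a,b in zip(u,v)]); print(len(P))
c0=np.median(P,0)
yaw=np.radians(-1.3); n=np.array([-np.sin(np.radians(32))*np.cos(yaw),-np.sin(np.radians(32))*np.sin(yaw),np.cos(np.radians(32))])
off=np.median(P@n); print('res',np.std(P@n-off),off)
def hit(x,y,o):
    r=ray(*f(x,y),c); return c['xyz']+r*(o-c['xyz']@n)/(r@n)
slot=[hit(*p,off) for p in [(162,303),(345,307),(344,381),(167,379)]]
car=[hit(*p,off) for p in [(40,137),(714,155),(656,523),(92,512)]]
foot=[onz(*f(*p),.012,c) for p in [(85,570),(680,583),(723,13),(68,0)]]
for q in (slot,car,foot):
    q=np.array(q);print(q.round(4),'c',q.mean(0).round(4)); 
    for i in range(4): e=q[(i+1)%4]-q[i]; print('  len',np.linalg.norm(e).round(4),'ang',np.degrees(np.arctan2(e[1],e[0])).round(2))
```

```text
11481
res 0.022788103410723768 -0.22713425409745208
[[0.5562 0.0528 0.0789]
 [0.5553 0.0093 0.079 ]
 [0.5387 0.01   0.0685]
 [0.539  0.0539 0.0681]] c [0.5473 0.0315 0.0736]
  len 0.0435 ang -91.06
  len 0.0197 ang 177.44
  len 0.0439 ang 89.5
  len 0.0202 ang -3.69
[[ 0.5891  0.075   0.0991]
 [ 0.5858 -0.0726  0.0992]
 [ 0.5027 -0.0725  0.0473]
 [ 0.5053  0.0785  0.0467]] c [0.5457 0.0021 0.0731]
  len 0.1476 ang -91.27
  len 0.098 ang 179.92
  len 0.1511 ang 89.03
  len 0.099 ang -2.41
[[ 0.4861  0.0883  0.012 ]
 [ 0.4826 -0.0862  0.012 ]
 [ 0.6313 -0.0889  0.012 ]
 [ 0.6339  0.0837  0.012 ]] c [ 0.5585 -0.0008  0.012 ]
  len 0.1745 ang -91.13
  len 0.1486 ang -1.06
  len 0.1726 ang 89.12
  len 0.1479 ang 178.23
```

```bash
python3 -m crank '[[[-0.006,-0.04,-0.02,1],[-0.012,-0.08,-0.04,2],[-0.018,-0.12,-0.06,3],[-0.024,-0.16,-0.08,3.8],[-0.03,-0.2,-0.1,3.8]]]' 0.8
python3 -m crank '[[[-0.005,-0.04,-0.02,0],[-0.005,-0.052,-0.04,0],[-0.005,-0.052,-0.06,0],[-0.005,-0.052,-0.06,0],[-0.005,-0.052,-0.06,0]]]'
python3 - <<'E'
from h import *
print(get_obs()['tool_pos'],R.from_rotvec(get_obs()['tool_rot']).as_matrix().round(3))
snap('wrist','w3')
E
```

```text
t: 2.25
tool_pos: [0.4288, -0.1919, 0.1991]
tool_rot: [2.188, 0.07, -2.188]
contact_force: [1.0, -0.5, 0.0]
opening: 0.0681
t: 2.67
tool_pos: [0.4235, -0.2412, 0.1387]
tool_rot: [2.187, 0.073, -2.193]
contact_force: [-0.5, 0.9, 0.4]
opening: 0.0682
[ 0.42352459 -0.24124698  0.13866657] [[-0.003  0.064 -0.998]
 [ 0.002 -0.998 -0.064]
 [-1.    -0.002  0.003]]
```

Run:
```python
from h import *
im,d,c=load('w3'); show(im,'w3a',(270,160,410,280),5)
print(onz(346.5,248,.076,c),onz(319,247,.076,c),onz(374,247,.076,c))
```

```text
[ 0.42422298 -0.25580208  0.076     ] [ 0.42378298 -0.23947104  0.076     ] [ 0.42590817 -0.27202578  0.076     ]
```

```bash
python3 -m crank '[[[0.0005,-0.0145,-0.02,0],[0.0005,-0.0145,-0.05,0],[0.0005,-0.0145,-0.08,0],[0.0005,-0.0145,-0.089,0],[0.0005,-0.0145,-0.089,0]]]'
python3 -m crank '[[[0,0,0,0],[0,0,0,0],[0,0,0,0],[0,0,0,0],[0,0,0,0]]]' 0.2 25
python3 -m crank '[[[0,0,0,0],[0,0,0,0],[0,0,0,0]]]'
```

```text
t: 3.13
tool_pos: [0.4246, -0.2537, 0.0495]
tool_rot: [2.185, 0.077, -2.191]
contact_force: [-0.3, 0.1, 0.1]
opening: 0.0683
t: 3.55
tool_pos: [0.4265, -0.2554, 0.0524]
tool_rot: [2.188, 0.072, -2.184]
contact_force: [-0.2, -0.1, 0.5]
opening: 0.0171
t: 3.8
tool_pos: [0.4257, -0.2548, 0.0511]
tool_rot: [2.187, 0.074, -2.187]
contact_force: [-0.1, -0.2, -0.1]
opening: 0.0173
```

```bash
python3 - <<'E'
from h import *
snap('wrist','w4'); im,d,c=snap('scene','s4'); show(im,'s4a',(260,220,460,360),4)
E
python3 - <<'E'
from h import *
o=get_obs(); im,d,c=load('w4')
print(o['tool_pos'],o['opening'],o['contact_force'])
X=R.from_rotvec(o['tool_rot'])
for a in [0,-.01,-.0187,-.03,-.05]:
  for y in (-.0087,.0087): print(a,y,w2px(o['tool_pos']+X.apply([a,y,-.011]),c))
for u,v in [(280,340),(365,340),(280,355),(290,322),(353,322),(322,322),(322,296),(322,265)]:
    print(u,v,d[v,u],px2w(u,v,d[v,u],c).round(4))
show(im,'w4a',(230,250,420,420),4)
E
```

```text
[ 0.42566285 -0.25478263  0.05092905] 0.01695411831385028 [ 0.34588252  0.12536805 -0.5047081 ]
0 -0.0087 [302.32054959 268.08494095]
0 0.0087 [341.19607795 268.08123388]
-0.01 -0.0087 [301.34472906 276.43991478]
-0.01 0.0087 [342.24142043 276.43559186]
-0.0187 -0.0087 [300.40931424 284.44893502]
-0.0187 0.0087 [343.2434736  284.44398249]
-0.03 -0.0087 [299.05335179 296.05868332]
-0.03 0.0087 [344.6960254 296.0527499]
-0.05 -0.0087 [296.16031577 320.82885323]
-0.05 0.0087 [347.79510746 320.82055707]
280 340 0.13190968 [ 0.4363 -0.2411  0.1144]
365 340 0.13308966 [ 0.4375 -0.2673  0.1134]
280 355 0.124711655 [ 0.4359 -0.2418  0.1221]
290 322 0.14508227 [ 0.4354 -0.2433  0.1009]
353 322 0.14515765 [ 0.4368 -0.2645  0.1008]
322 322 0.17250577 [ 0.4232 -0.255   0.0763]
322 296 0.18148088 [ 0.4293 -0.2546  0.0648]
322 265 0.20450827 [ 0.4338 -0.2544  0.0392]
```

Run:
```python
from h import *
c=camera_model('scene'); o=get_obs()
p0=np.array([0.2793,-0.5583,0.1928]); 
for a in [0,.0187,.04,.06]:
  for y in [-1,0,1]: print(a,y,w2px(p0+[0,0,a]+np.array([0.447,-.894,0])*.0427*y,c).round(1))
print('now')
for a in [0,.0187,.04,.06]: print(a,w2px(o['tool_pos']+[0,0,a],c).round(1))
print('wing',w2px([.4242,-.2558,.076],c))
im=cv2.imread('pics/scene0.png')[:,:,::-1]; show(im,'scene0a',(290,220,410,330),6)
im,d,c=load('s4'); show(im,'s4b',(310,240,370,310),10)
im,d,c=load('w1')
# finger tip depth in w1
for u,v in [(185,330),(185,340),(455,330),(455,345)]: 
    z=d[v,u]; print(u,v,z, np.array([(u-c['cx'])/c['fx']*z,(v-c['cy'])/c['fy']*z,z]).round(4))
```

```text
0 -1 [327.5 317. ]
0 0 [349.5 325.5]
0 1 [372.6 334.6]
0.0187 -1 [327.4 307.3]
0.0187 0 [349.6 315.7]
0.0187 1 [372.9 324.5]
0.04 -1 [327.3 296. ]
0.04 0 [349.7 304.2]
0.04 1 [373.3 312.9]
0.06 -1 [327.2 285.3]
0.06 0 [349.8 293.3]
0.06 1 [373.7 301.7]
now
0 [336.2 291.5]
0.0187 [336.2 284.3]
0.04 [336.2 276. ]
0.06 [336.2 268.1]
wing [335.86185507 282.16104873]
185 330 0.13787031 [-0.0437  0.0266  0.1379]
185 340 0.13419081 [-0.0426  0.029   0.1342]
455 330 0.13980371 [0.0435 0.0269 0.1398]
455 345 0.13729548 [0.0427 0.0312 0.1373]
```

Run:
```python
from h import *
im,d,c=load('w4')
for u in (282,286,290,355,359,362):
  for v in range(304,320,2): print(u,v,px2w(u,v,d[v,u],c).round(4),im[v,u])
```

```text
282 304 [ 0.4053 -0.2352  0.0252] [228 207 204]
282 306 [ 0.4037 -0.2352  0.0242] [224 191 183]
282 308 [ 0.4251 -0.2383  0.0699] [218 173 159]
282 310 [ 0.436  -0.2399  0.0934] [173 155 152]
282 312 [ 0.4358 -0.24    0.0945] [167 161 162]
282 314 [ 0.4355 -0.2401  0.0955] [166 160 162]
282 316 [ 0.4357 -0.2403  0.0975] [166 160 161]
282 318 [ 0.4352 -0.2404  0.0979] [166 160 161]
286 304 [ 0.4276 -0.24    0.0709] [223 129  85]
286 306 [ 0.4278 -0.2401  0.0732] [244 146  90]
286 308 [ 0.4272 -0.2402  0.0739] [252 169 107]
286 310 [ 0.4354 -0.2413  0.0921] [202 157 145]
286 312 [ 0.4355 -0.2414  0.0938] [168 161 162]
286 314 [ 0.4361 -0.2416  0.0964] [167 160 162]
286 316 [ 0.436  -0.2417  0.0978] [167 160 161]
286 318 [ 0.4357 -0.2418  0.0987] [167 160 161]
290 304 [ 0.4287 -0.2417  0.0731] [231 135  88]
290 306 [ 0.4285 -0.2418  0.0745] [251 159  95]
290 308 [ 0.4276 -0.2418  0.0745] [254 177 110]
290 310 [ 0.436  -0.2427  0.093 ] [208 159 146]
290 312 [ 0.436  -0.2429  0.0946] [169 161 162]
290 314 [ 0.4363 -0.243   0.0967] [168 160 161]
290 316 [ 0.4362 -0.2431  0.098 ] [166 158 1
[... 500 characters left out ...]
.2694  0.0741] [248 155  93]
359 308 [ 0.4298 -0.2694  0.0752] [253 180 110]
359 310 [ 0.437  -0.2673  0.0918] [208 161 146]
359 312 [ 0.4377 -0.267   0.0947] [171 162 163]
359 314 [ 0.437  -0.267   0.0949] [170 161 162]
359 316 [ 0.4375 -0.2668  0.0974] [170 161 162]
359 318 [ 0.4374 -0.2667  0.0986] [170 161 162]
362 304 [ 0.4299 -0.2709  0.0715] [215 138 111]
362 306 [ 0.4291 -0.271   0.0716] [226 137  98]
362 308 [ 0.4291 -0.2708  0.0735] [241 153 105]
362 310 [ 0.4375 -0.2683  0.0926] [192 154 144]
362 312 [ 0.438  -0.268   0.0951] [170 161 162]
362 314 [ 0.4379 -0.2679  0.0965] [169 161 162]
362 316 [ 0.4372 -0.2679  0.0968] [169 161 161]
362 318 [ 0.4376 -0.2677  0.0989] [169 161 162]
```

```bash
python3 -m crank '[[[0,0,0,0],[0,0,0,0],[0,0,0,0],[0,0,0,0]]]' 0.7
python3 -m crank '[[[-0.001,-0.001,-0.02,0],[-0.001,-0.001,-0.043,0],[-0.001,-0.001,-0.043,0],[-0.001,-0.001,-0.043,0]]]'
python3 - <<'E'
from h import *
im,d,c=snap('wrist','w5')
E
```

```text
t: 4.23
tool_pos: [0.4257, -0.2548, 0.051]
tool_rot: [2.187, 0.074, -2.187]
contact_force: [-0.9, -1.6, 0.1]
opening: 0.0595
t: 4.57
tool_pos: [0.4236, -0.2549, 0.0068]
tool_rot: [2.185, 0.077, -2.191]
contact_force: [0.7, 1.1, -0.4]
opening: 0.06
```

```bash
python3 -m crank '[[[0,0,0,0],[0,0,0,0],[0,0,0,0],[0,0,0,0],[0,0,0,0]]]' 0.2 25
python3 - <<'E'
from h import *
im,d,c=snap('wrist','w6')
for u in (265,270,375,380):
  for v in range(312,345,3): print(u,v,px2w(u,v,d[v,u],c).round(4),im[v,u])
E
```

```text
t: 5.03
tool_pos: [0.4257, -0.2566, 0.0094]
tool_rot: [2.188, 0.072, -2.184]
contact_force: [0.8, 1.2, 5.1]
opening: 0.0339
265 312 [ 0.4349 -0.2357  0.0522] [166 163 165]
265 315 [ 0.4347 -0.236   0.054 ] [168 164 166]
265 318 [ 0.4344 -0.2362  0.0556] [168 164 166]
265 321 [ 0.4349 -0.2365  0.0588] [166 161 162]
265 324 [ 0.435  -0.2368  0.0609] [158 152 154]
265 327 [ 0.4344 -0.2369  0.0619] [144 136 138]
265 330 [ 0.4352 -0.2373  0.0654] [124 113 115]
265 333 [ 0.4356 -0.2376  0.0679] [107  92  93]
265 336 [ 0.435  -0.2378  0.0688] [98 80 79]
265 339 [ 0.4352 -0.238   0.0709] [96 76 74]
265 342 [ 0.435  -0.2382  0.0724] [97 75 74]
270 312 [ 0.435  -0.2375  0.052 ] [118 110 113]
270 315 [ 0.4353 -0.2378  0.0549] [102  92  93]
270 318 [ 0.4353 -0.238   0.0571] [97 85 87]
270 321 [ 0.4349 -0.2382  0.0585] [97 83 84]
270 324 [ 0.4351 -0.2385  0.061 ] [97 82 82]
270 327 [ 0.4355 -0.2388  0.0637] [96 79 80]
270 330 [ 0.4351 -0.2389  0.065 ] [96 77 78]
270 333 [ 0.4347 -0.2391  0.0663] [95 75 75]
270 336 [ 0.4339 -0.2391  0.0667] [96 74 74]
270 339 [ 0.4318 -0.239   0.065 ] [97 74 73]
2
[... 399 characters left out ...]
.2726  0.0676] [100  80  79]
375 336 [ 0.4372 -0.2725  0.0686] [101  78  78]
375 339 [ 0.437  -0.2723  0.0702] [100  76  75]
375 342 [ 0.4364 -0.2723  0.071 ] [101  75  74]
380 312 [ 0.4373 -0.2764  0.0515] [167 163 165]
380 315 [ 0.438  -0.2758  0.0553] [169 165 167]
380 318 [ 0.4381 -0.2754  0.0578] [169 164 166]
380 321 [ 0.4379 -0.2752  0.0596] [169 164 166]
380 324 [ 0.438  -0.2749  0.0618] [170 164 166]
380 327 [ 0.4377 -0.2747  0.0634] [169 163 164]
380 330 [ 0.4379 -0.2744  0.0658] [167 160 161]
380 333 [ 0.4381 -0.274   0.0682] [160 151 153]
380 336 [ 0.4379 -0.2739  0.0696] [146 135 136]
380 339 [ 0.4377 -0.2737  0.0712] [128 114 114]
380 342 [ 0.438  -0.2733  0.0736] [111  92  91]
```

```bash
python3 -m crank '[[[0,0,0.01,0],[0,0,0.025,0],[0.01,0,0.045,0],[0.03,0,0.055,0],[0.055,0.003,0.055,0]]]' - 30
python3 - <<'E'
from h import *
im,d,c=snap('wrist','w7')
E
```

```text
t: 5.5
tool_pos: [0.4809, -0.2541, 0.066]
tool_rot: [2.189, 0.069, -2.183]
contact_force: [0.4, -0.3, -0.8]
opening: 0.0331
```

Run:
```python
from h import *
im,d,c=load('w7'); show(im,'w7a',(230,260,420,410),4)
for u,v in [(255,297),(255,305),(262,292),(320,282),(300,287),(383,297),(383,305),(320,300),(320,380),(295,380),(375,290)]: print(u,v,px2w(u,v,d[v,u],c).round(4))
snap('scene','s7',(310,220,390,290),9)
```

```text
255 297 [ 0.4501 -0.2164  0.0109]
255 305 [ 0.4502 -0.2179  0.0217]
262 292 [ 0.451  -0.2198  0.0049]
320 282 [ 0.4971 -0.2522  0.0951]
300 287 [ 0.4944 -0.2447  0.0948]
383 297 [ 0.4556 -0.2924  0.0121]
383 305 [ 0.4551 -0.2911  0.0222]
320 300 [ 0.4899 -0.2526  0.0956]
320 380 [ 0.4801 -0.2533  0.1326]
295 380 [ 0.4791 -0.2456  0.132 ]
375 290 [ 0.4559 -0.2887  0.003 ]
```

```bash
python3 -m crank '[[[0,0,-0.02,0],[0,0,-0.04,0],[0,0,-0.056,0],[0,0,-0.056,0]]]' - 25
python3 -m crank '[[[-0.012,0,0,0],[-0.02,0,0,0],[-0.028,0,0,0],[-0.036,0,0,0],[-0.045,0,0,0]]]'
python3 - <<'E'
from h import *
im,d,c=snap('wrist','w8',(200,230,440,430),3.3)
snap('scene','s8',(310,220,390,290),9)
E
```

```text
t: 5.93
tool_pos: [0.4755, -0.2502, 0.0023]
tool_rot: [2.181, 0.081, -2.199]
contact_force: [-1.0, 0.9, -2.4]
opening: 0.0332
t: 6.35
tool_pos: [0.4373, -0.2537, 0.0091]
tool_rot: [2.195, 0.07, -2.178]
contact_force: [8.3, -0.0, -2.3]
opening: 0.0333
```

```bash
cat >> h.py <<'E'
def wing(tag,box):
    im,d,c=load(tag); x0,y0,x1,y1=box
    P=np.array([px2w(u,v,d[v,u],c) for u in range(x0,x1) for v in range(y0,y1) if d[v,u]>0])
    c0=np.median(P,0)
    for _ in range(4):
        n=np.linalg.svd(P-P.mean(0),full_matrices=False)[2][2]; r=(P-P.mean(0))@n; P=P[abs(r)<max(2*r.std(),.0004)]
    n*=np.sign(n[0]) if abs(n[0])>.3 else np.sign(n[1])
    print(tag,'n',n.round(3),'pitch',np.degrees(np.arcsin(n[2])).round(2),'yaw',np.degrees(np.arctan2(n[1],n[0])).round(2),'c',P.mean(0).round(4),'rms',r.std().round(5)); return n,P
E
python3 - <<'E'
from h import *
# w8 crop 3.3 from (200,230): front face x 250..550,y 230..430
wing('w8',(278,302,366,358)); wing('w7',(285,330,360,360))
print(get_obs()['tool_pos'],get_obs()['contact_force'])
E
```

```text
w8 n [0.877 0.06  0.477] pitch 28.52 yaw 3.9 c [ 0.4466 -0.2528  0.0624] rms 0.00042
w7 n [0.998 0.063 0.002] pitch 0.1 yaw 3.64 c [ 0.4845 -0.2537  0.1187] rms 0.00026
[ 0.43608527 -0.2538306   0.00939282] [3.59626197 0.03073024 1.96978626]
```

```bash
python3 -m crank '[[[-0.003,0,0,0],[-0.004,0,0,0],[-0.004,0,0,0],[-0.004,0,0,0]]]'
python3 - <<'E'
from h import *
im,d,c=snap('wrist','w9',(200,230,440,430),3.3)
wing('w9',(280,302,366,358))
E
```

```text
t: 6.78
tool_pos: [0.4331, -0.254, 0.0091]
tool_rot: [2.192, 0.07, -2.18]
contact_force: [5.8, -0.2, 0.5]
opening: 0.0336
w9 n [0.843 0.059 0.535] pitch 32.36 yaw 3.98 c [ 0.4431 -0.2532  0.0633] rms 0.00044
```

```bash
python3 -m crank '[[[0.002,0,0.01,0],[0.002,0,0.03,0],[0.002,0,0.05,0],[0.002,0,0.06,0],[0.002,0,0.06,0]]]' - 35
python3 - <<'E'
from h import *
im,d,c=snap('wrist','w10'); show(im,'w10a',(220,230,430,430),3.8)
print(get_obs()['tool_pos'])
wing('w10',(280,302,366,358))
E
```

```text
t: 7.25
tool_pos: [0.434, -0.2542, 0.0701]
tool_rot: [2.189, 0.07, -2.182]
contact_force: [-0.6, 0.6, -0.7]
opening: 0.0332
[ 0.43314175 -0.25348019  0.06826249]
w10 n [0.848 0.062 0.526] pitch 31.71 yaw 4.17 c [ 0.4439 -0.2535  0.1239] rms 0.00043
```

```bash
cat >> h.py <<'E'
def bolt_from(tag,n,c0,low,top,tcp):
    """n: bolt x axis(world), c0 point on front face; low: pixel of lower wing edge on front face; top px of white circle"""
    im,d,c=load(tag)
    u=np.array([-n[1],n[0],0]);u/=np.linalg.norm(u)   # bolt y
    a=np.cross(n,u); 
    r=ray(*low,c); p=c['xyz']+r*((c0-c['xyz'])@n)/(r@n); H1=p-5.5e-3*n-.034*a
    r=ray(*top,c); # point on plane s=66 : (p-H).a=.066, combine: axis plane through c0-5.5n
    q=c['xyz']+r*((c0-5.5e-3*n-c['xyz'])@n)/(r@n); H2=q-.0665*a
    print('a',a.round(3),'H1',H1.round(4),'H2',H2.round(4),'rel',(H1-tcp).round(4),(H2-tcp).round(4)); return a,H1,H2
E
python3 - <<'E'
from h import *
n,P=wing('w10',(280,302,366,358))
bolt_from('w10',n,P.mean(0),(321.8,291.2),(321.8,380.5),np.array([.4335,-.2537,.0691]))
E
```

```text
w10 n [0.848 0.062 0.526] pitch 31.71 yaw 4.17 c [ 0.4439 -0.2535  0.1239] rms 0.00043
a [-0.524 -0.038  0.851] H1 [ 0.4649 -0.2518  0.0794] H2 [ 0.4661 -0.2515  0.0775] rel [0.0314 0.0019 0.0103] [0.0326 0.0022 0.0084]
```

```bash
python3 -m crank '[[[0,0.005,0.02,0],[0.005,0.04,0.04,-1],[0.015,0.08,0.05,-2],[0.025,0.12,0.06,-4],[0.035,0.16,0.06,-5.1]]]' 
python3 -m crank '[[[0.01,0.04,0,0],[0.02,0.08,0,0],[0.026,0.11,0,0],[0.026,0.126,0,0],[0.026,0.126,0,0]]]'
python3 - <<'E'
from h import *
print(get_obs()['tool_pos'],R.from_rotvec(get_obs()['tool_rot']).as_matrix().round(3))
im,d,c=snap('wrist','w11')
E
```

```text
t: 7.72
tool_pos: [0.4678, -0.0928, 0.1279]
tool_rot: [-2.211, 0.028, 2.208]
contact_force: [0.4, -0.2, -1.8]
opening: 0.0332
t: 8.13
tool_pos: [0.492, 0.0352, 0.1249]
tool_rot: [-2.208, 0.018, 2.217]
contact_force: [-0.3, -0.6, -1.2]
opening: 0.0331
[0.49199102 0.03519641 0.12490592] [[-0.004 -0.017 -1.   ]
 [ 0.001 -1.     0.017]
 [-1.    -0.001  0.004]]
```

Run:
```python
from h import *
im,d,c=load('w11'); show(im,'w11a',(220,120,420,310),4)
n,P=wing('w11',(285,302,362,355))
```

```text
w11 n [ 0.853 -0.017  0.521] pitch 31.4 yaw -1.15 c [0.5026 0.0347 0.1783] rms 0.00043
```

Run:
```python
from h import *
im,d,c=load('w11'); f=lambda x,y:(220+x/4,120+y/4)
tcp=np.array([.492,.0352,.125])
n,P=wing('w11',(285,302,362,355))
a,H1,H2=bolt_from('w11',n,P.mean(0),f(407,688),(320,380.5),tcp)
# carrier plane
Q=[]
for box in [(250,80,280,200),(372,80,425,190),(290,80,360,130),(300,175,360,205)]:
    Q+= [px2w(u,v,d[v,u],c) for u in range(box[0],box[2],2) for v in range(box[1],box[3],2) if im[v,u,2]>140 and im[v,u,0]<90]
Q=np.array(Q)
for _ in range(4):
    nb=np.linalg.svd(Q-Q.mean(0),full_matrices=False)[2][2]; nb*=np.sign(nb[2]); r=(Q-Q.mean(0))@nb; Q=Q[abs(r)<max(2*r.std(),.0005)]
print('bed n',nb.round(4),'tilt',np.degrees(np.arccos(nb[2])),'yaw',np.degrees(np.arctan2(-nb[1],-nb[0])),len(Q),r.std())
off=Q.mean(0)@nb
def hit(p):
    r=ray(*p,c); return c['xyz']+r*(off-c['xyz']@nb)/(r@nb)
S=np.array([hit(f(*p)) for p in [(247,73),(600,76),(584,192),(259,191)]])
for i in range(4): e=S[(i+1)%4]-S[i]; print(np.linalg.norm(e).round(4),np.degrees(np.arctan2(e[1],e[0])).round(2))
C=S.mean(0); B=C-.006*nb; print('slot',C.round(4),'B',B.round(4))
xb=np.array([nb[2],0,-nb[0]]);yb=np.cross(nb,xb)
for H in (H1,H2): dlt=H-B; print('H in bed: x,y,z',(dlt@xb).round(4),(dlt@yb).round(4),(dlt@nb).round(4))
```

```text
w11 n [ 0.853 -0.017  0.521] pitch 31.4 yaw -1.15 c [0.5026 0.0347 0.1783] rms 0.00043
a [-0.521  0.01   0.854] H1 [0.5229 0.0347 0.1344] H2 [0.5243 0.0352 0.1321] rel [ 0.0309 -0.0005  0.0094] [ 0.0323 -0.      0.0071]
bed n [-0.5322  0.0126  0.8466] tilt 32.161198005988155 yaw -1.357583320533391 3332 0.0004592452243257696
0.045 -91.44
0.019 177.16
0.0442 88.89
0.0193 -0.06
slot [0.5478 0.0323 0.0739] B [0.551  0.0322 0.0688]
H in bed: x,y,z 0.0111 0.0016 0.0705
H in bed: x,y,z 0.0111 0.0021 0.0679
```

Run:
```python
from h import *
im,d,c=load('w11')
nb=np.array([-.5299,.0104,.848]); C=np.array([.5478,.0323,.0739]); xb=np.array([.848,-.017,.5299])
for v in range(132,180): 
    p=px2w(325,v,d[v,325],c)-C; print(v,(p@xb*1000).round(1),(p@nb*1000).round(1),im[v,325])
```

```text
132 13.8 0.3 [ 70 108 171]
133 12.6 -0.5 [ 70 108 170]
134 12.5 0.2 [ 71 108 171]
135 11.7 -0.1 [ 71 108 170]
136 11.7 0.7 [ 72 109 170]
137 11.4 1.0 [ 88 116 171]
138 10.0 0.1 [133 146 182]
139 -8.1 -24.0 [191 192 208]
140 -9.2 -24.5 [227 225 229]
141 -9.9 -24.5 [235 233 235]
142 -10.1 -23.9 [237 234 236]
143 -10.5 -23.4 [236 234 236]
144 -11.8 -24.2 [237 234 236]
145 -12.1 -23.7 [237 234 236]
146 -13.6 -24.7 [236 234 236]
147 -14.3 -24.7 [236 234 236]
148 -15.3 -25.0 [237 234 237]
149 -15.4 -24.2 [237 235 237]
150 -17.1 -25.5 [237 234 237]
151 -17.2 -24.7 [236 234 236]
152 -18.0 -24.7 [235 233 235]
153 -18.6 -24.6 [235 232 235]
154 -19.1 -24.2 [235 232 234]
155 -20.4 -25.0 [233 231 233]
156 -20.8 -24.6 [228 225 228]
157 -21.5 -24.4 [222 219 222]
158 -11.6 -11.1 [222 220 222]
159 -11.5 -10.1 [225 222 224]
160 -11.5 -9.3 [226 223 226]
161 -10.9 -7.6 [226 224 226]
162 -11.3 -7.2 [227 225 228]
163 -11.7 -6.8 [230 227 230]
164 -12.4 -6.8 [228 223 226]
165 -13.1 -6.9 [217 196 203]
166 -13.2 -6.0 [172 143 166]
167 -13.0 -4.9 [114 109 156]
168 -13.6 -4.8 [ 76 102 160]
169 -13.7 -4.1 [ 70 102 160]
170 -12.7 -2.0 [ 69 101 160]
171 -12.4 -0.9 [ 70 104 164]
172 -13.4 -1.2 [ 70 106 169]
173 -13.0 0.1 [ 71 108 173]
174 -15.0 -1.4 [ 72 108 173]
175 -15.0 -0.5 [ 72 108 171]
176 -14.7 0.7 [ 72 108 170]
177 -16.5 -0.7 [ 72 108 170]
178 -15.8 1.0 [ 72 108 170]
179 -17.4 0.0 [ 72 109 171]
```

```bash
python3 -m crank '[[[-0.003,-0.002,-0.02,0],[0.004,-0.002,-0.032,0],[0.012,-0.002,-0.044,0],[0.0153,-0.002,-0.0483,0],[0.0153,-0.002,-0.0483,0]]]' 
python3 -m crank '[[[0,0,0,0],[0,0,0,0]]]'
python3 - <<'E'
from h import *
print(get_obs()['tool_pos'])
im,d,c=snap('wrist','w12'); show(im,'w12a',(220,140,420,310),4)
E
```

```text
t: 8.6
tool_pos: [0.5074, 0.0292, 0.0764]
tool_rot: [-2.205, 0.025, 2.215]
contact_force: [-0.3, -0.1, -1.8]
opening: 0.0337
t: 8.77
tool_pos: [0.5089, 0.0296, 0.0792]
tool_rot: [-2.211, 0.025, 2.21]
contact_force: [-0.8, 0.1, -1.3]
opening: 0.0332
[0.50890314 0.02961562 0.07922684]
```

```bash
python3 -m crank '[[[0,0,0,0],[0,0,0,0]]]'
cat >> h.py <<'E'
def settle_measure(tag,fbox,low,top,col,rows):
    im,d,c=load(tag); tcp=get_obs()['tool_pos']
    n,P=wing(tag,fbox); a,H1,H2=bolt_from(tag,n,P.mean(0),low,top,tcp)
    return n,P,a,H1,H2
E
python3 - <<'E'
from h import *
print(get_obs()['tool_pos'])
im,d,c=snap('wrist','w13'); show(im,'w13a',(220,140,420,310),4); show(im,'w13b',(250,280,400,400),5)
nb=np.array([-.5299,.0104,.848]); C=np.array([.5478,.0323,.0739]); xb=np.array([.848,-.017,.5299])
for v in range(182,222,1): 
    p=px2w(265,v,d[v,265],c)-C; print(v,(p@xb*1000).round(1),(p@nb*1000).round(1),im[v,265])
n,P=wing('w13',(285,302,362,355))
E
```

```text
t: 8.98
tool_pos: [0.5091, 0.0301, 0.0794]
tool_rot: [-2.212, 0.024, 2.209]
contact_force: [0.0, 0.4, -0.9]
opening: 0.033
[0.50905678 0.0300919  0.07941522]
182 13.1 -0.1 [ 66 103 165]
183 12.0 -0.6 [ 66 104 165]
184 12.5 0.6 [ 66 103 165]
185 11.5 0.1 [ 66 103 165]
186 10.3 -0.7 [ 74 107 165]
187 10.4 -0.0 [103 124 169]
188 10.4 0.7 [148 157 182]
189 -12.2 -23.6 [181 183 195]
190 -13.1 -23.9 [188 189 197]
191 -14.1 -24.2 [181 182 190]
192 2.7 -5.2 [175 176 185]
193 2.0 -5.3 [170 170 179]
194 0.8 -6.0 [165 166 174]
195 0.7 -5.4 [159 159 168]
196 1.1 -4.3 [148 149 159]
197 1.0 -3.8 [132 135 147]
198 -0.2 -4.5 [118 122 137]
199 -0.2 -3.8 [113 118 134]
200 -0.5 -3.5 [108 113 131]
201 0.1 -2.2 [100 106 126]
202 -1.7 -3.4 [ 94 101 123]
203 -1.5 -2.6 [ 87  96 119]
204 -1.6 -2.0 [ 79  90 117]
205 -2.0 -1.9 [ 74  87 117]
206 -2.8 -2.1 [ 69  84 118]
207 -3.2 -1.8 [ 66  83 120]
208 -3.8 -1.8 [ 65  83 123]
209 -3.4 -0.7 [ 64  85 128]
210 -3.9 -0.6 [ 65  87 132]
211 -4.7 -0.7 [ 64  88 135]
212 -4.9 -0.3 [ 64  90 140]
213 -5.6 -0.4 [ 64  91 142]
214 -6.2 -0.3 [ 65  93 144]
215 -6.5 0.0 [ 66  94 148]
216 -7.3 -0.2 [ 66  97 152]
217 -8.4 -0.6 [ 67  99 157]
218 -9.4 -1.0 [ 67 100 159]
219 -9.7 -0.6 [ 68 101 160]
220 -10.5 -0.7 [ 69 102 162]
221 -11.1 -0.7 [ 69 103 164]
w13 n [ 0.852 -0.018  0.523] pitch 31.55 yaw -1.24 c [0.5193 0.0296 0.1328] rms 0.00044
```

Run:
```python
from h import *
im,d,c=load('w13'); tcp=get_obs()['tool_pos']
nb=np.array([-.5299,.0104,.848]); C=np.array([.5478,.0323,.0739]); xb=np.array([.848,-.017,.5299]); yb=np.cross(nb,xb)
for p in [(260.75,187.7),(368,188)]:
    r=ray(*p,c); q=c['xyz']+r*((C-c['xyz'])@nb)/(r@nb)-C; print((q@xb).round(4),(q@yb).round(4),(q@nb).round(4))
n,P=wing('w13',(285,302,362,355))
a,H1,H2=bolt_from('w13',n,P.mean(0),(321.8,291.2),(321.8,380.5),tcp)
B=C-.006*nb-.0015*xb
for H in (H1,H2): q=H-B; print('H bed',(q@xb).round(4),(q@yb).round(4),(q@nb).round(4))
# head lower(-?) face depth: head end faces visible
for v in range(212,255,2):
    p=px2w(285,v,d[v,285],c)-B; print(v,(p@xb*1000).round(1),(p@nb*1000).round(1))
```

```text
0.01 0.0227 -0.0
0.0097 -0.0225 -0.0
w13 n [ 0.852 -0.018  0.523] pitch 31.55 yaw -1.24 c [0.5193 0.0296 0.1328] rms 0.00044
a [-0.523  0.011  0.852] H1 [0.54   0.0295 0.0886] H2 [0.5412 0.0295 0.0867] rel [ 0.031  -0.0006  0.0093] [ 0.0322 -0.0006  0.0074]
H bed 0.0027 -0.0029 0.0226
H bed 0.0027 -0.0029 0.0204
212 -9.7 -0.6
214 11.5 21.5
216 12.4 23.5
218 12.5 24.7
220 12.5 25.8
222 12.4 26.8
224 11.8 27.3
226 10.8 27.5
228 9.4 27.2
230 8.1 27.1
232 7.5 27.6
234 6.0 27.3
236 5.3 27.8
238 4.7 28.3
240 2.8 27.7
242 0.9 27.2
244 0.5 27.9
246 -1.5 27.3
248 -2.6 27.4
250 -4.1 27.3
252 -5.1 27.5
254 16.9 46.5
```

```bash
python3 -m crank '[[[0.0018,0.0029,-0.0088,0],[0.0018,0.0029,-0.0088,0],[0.0018,0.0029,-0.0088,0]]]' 
python3 -m crank '[[[0.002,0,-0.003,0],[0.004,0,-0.006,0],[0.0053,0,-0.0085,0],[0.0053,0,-0.0085,0],[0.0053,0,-0.0085,0]]]'
python3 - <<'E'
from h import *
tcp=get_obs()['tool_pos']
im,d,c=snap('wrist','w14'); show(im,'w14a',(220,140,420,310),4)
nb=np.array([-.5299,.0104,.848]); C=np.array([.5478,.0323,.0739]); xb=np.array([.848,-.017,.5299]); yb=np.cross(nb,xb)
n,P=wing('w14',(285,302,362,355))
a,H1,H2=bolt_from('w14',n,P.mean(0),(321.8,291.2),(321.8,380.5),tcp)
B=C-.006*nb-.0015*xb
for H in (H1,H2): q=H-B; print('H bed',(q@xb).round(4),(q@yb).round(4),(q@nb).round(4))
E
```

```text
t: 9.28
tool_pos: [0.5098, 0.0333, 0.0689]
tool_rot: [-2.209, 0.023, 2.213]
contact_force: [-0.1, 0.8, -0.8]
opening: 0.0338
t: 9.7
tool_pos: [0.5157, 0.0331, 0.061]
tool_rot: [-2.21, 0.024, 2.211]
contact_force: [1.1, 0.0, -1.6]
opening: 0.0329
w14 n [ 0.854 -0.019  0.52 ] pitch 31.34 yaw -1.27 c [0.5261 0.0325 0.1144] rms 0.00042
a [-0.52   0.011  0.854] H1 [0.5466 0.0325 0.0702] H2 [0.5478 0.0325 0.0683] rel [ 0.0309 -0.0006  0.0091] [ 0.032  -0.0006  0.0072]
H bed -0.0015 0.0002 0.0034
H bed -0.0015 0.0002 0.0012
```

```bash
python3 -m crank '[[[0.0017,0,-0.001,0],[0.0027,0,-0.003,0],[0.0038,0,-0.005,0],[0.005,0,-0.0064,0],[0.005,0,-0.0064,0]]]' 
python3 -m crank '[[[0.001,0,-0.002,0],[0.0025,0,-0.0042,0],[0.0025,0,-0.0042,0]]]'
```

```text
t: 10.17
tool_pos: [0.5207, 0.0331, 0.0545]
tool_rot: [-2.21, 0.024, 2.211]
contact_force: [-0.8, -0.2, -2.0]
opening: 0.0333
t: 10.42
tool_pos: [0.5232, 0.0331, 0.0503]
tool_rot: [-2.21, 0.024, 2.211]
contact_force: [-0.0, 0.3, -1.3]
opening: 0.0332
```

```bash
python3 -m crank '[[[0.001,0,-0.002,0],[0.0025,0,-0.0042,0],[0.0029,0,-0.0047,0],[0.0029,0,-0.0047,0]]]'
python3 - <<'E'
from h import *
tcp=get_obs()['tool_pos']
im,d,c=snap('wrist','w15'); show(im,'w15a',(220,140,420,310),4)
nb=np.array([-.5299,.0104,.848]); C=np.array([.5478,.0323,.0739]); xb=np.array([.848,-.017,.5299]); yb=np.cross(nb,xb)
n,P=wing('w15',(285,302,362,355))
a,H1,H2=bolt_from('w15',n,P.mean(0),(321.8,291.2),(321.8,380.5),tcp)
B=C-.006*nb-.0015*xb
for H in (H1,H2): q=H-B; print('H bed',(q@xb).round(4),(q@yb).round(4),(q@nb).round(4))
for v in range(232,285,3):
    p=px2w(322,v,d[v,322],c)-B; print(v,(p@xb*1000).round(1),(p@nb*1000).round(1))
E
```

```text
t: 10.75
tool_pos: [0.5261, 0.0331, 0.0457]
tool_rot: [-2.21, 0.024, 2.211]
contact_force: [-0.2, 0.4, -1.9]
opening: 0.0332
w15 n [ 0.853 -0.018  0.522] pitch 31.47 yaw -1.21 c [0.5365 0.0326 0.0992] rms 0.00043
a [-0.522  0.011  0.853] H1 [0.5571 0.0325 0.0549] H2 [0.5583 0.0325 0.053 ] rel [ 0.031  -0.0006  0.0092] [ 0.0322 -0.0006  0.0073]
H bed -0.0006 0.0004 -0.015
H bed -0.0007 0.0004 -0.0173
232 22.2 6.3
235 20.3 5.9
238 18.4 5.7
241 16.1 5.0
244 18.6 8.6
247 18.6 9.9
250 17.3 10.1
253 15.9 10.4
256 15.8 11.6
259 13.5 11.1
262 12.0 11.3
265 10.9 11.8
268 8.5 11.3
271 7.6 11.9
274 5.2 11.4
277 6.0 13.4
280 4.9 13.9
283 4.0 14.6
```

```bash
python3 -m crank '[[[0,0,0,0],[0,0,0,0],[0,0,0,0],[0,0,0,0]]]' 0.65 20
python3 -m crank '[[[0,0,0.02,0],[0,0,0.05,7],[0,0,0.06,14],[0,0,0.06,21],[0,0,0.06,28]]]'
python3 -m crank '[[[0,0,0,7],[0,0,0,14],[0,0,0,21],[0,0,0,28],[0,0,0,35]]]'
python3 - <<'E'
from h import *
print(get_obs()['q'].round(3),get_obs()['tool_pos'])
im,d,c=snap('wrist','w16')
E
```

```text
t: 11.13
tool_pos: [0.5266, 0.033, 0.0465]
tool_rot: [-2.212, 0.024, 2.21]
contact_force: [0.1, -0.4, 0.7]
opening: 0.0555
t: 11.55
tool_pos: [0.5275, 0.033, 0.1081]
tool_rot: [1.961, 0.471, -1.954]
contact_force: [0.3, 0.8, 0.2]
opening: 0.0554
t: 11.97
tool_pos: [0.5264, 0.0331, 0.1063]
tool_rot: [1.558, 0.938, -1.558]
contact_force: [0.1, -0.1, 0.3]
opening: 0.0557
[-0.078 -0.111  1.923  0.     1.329  0.408] [0.52635714 0.03306366 0.10629097]
```

```bash
python3 -m crank '[[[0,0,0,7],[0,0,0,14],[0,0,0,21],[0,0,0,27],[0,0,0,27]]]'
python3 - <<'E'
from h import *
print(get_obs()['tool_pos'],R.from_rotvec(get_obs()['tool_rot']).as_matrix().round(3))
im,d,c=snap('wrist','w17'); show(im,'w17a',(220,160,440,360),3.6)
E
```

```text
t: 12.43
tool_pos: [0.5263, 0.0331, 0.1062]
tool_rot: [1.225, 1.199, -1.225]
contact_force: [0.2, 0.2, -0.2]
opening: 0.0557
[0.52631755 0.03307015 0.10621793] [[ 0.     1.    -0.022]
 [-0.    -0.022 -1.   ]
 [-1.     0.     0.   ]]
```

Run:
```python
from h import *
im,d,c=load('w17')
nb=np.array([-.5299,.0104,.848]); C=np.array([.5478,.0323,.0739]); xb=np.array([.848,-.017,.5299]); yb=np.cross(nb,xb); B=C-.006*nb-.0015*xb
def bed(p): q=p-B; return ((q@xb*1000).round(1),(q@yb*1000).round(1),(q@nb*1000).round(1))
n,P=wing('w17',(328,255,352,305))
for p in [(313,292),(307,285),(307,300),(318,265),(318,315),(375,270),(380,275),(360,290)]:
    q=px2w(*p,d[p[1],p[0]],c); print(p,q.round(4),bed(q))
print('tilt vs bed', np.degrees(np.arcsin(n@nb)), np.degrees(np.arctan2(n@yb,n@xb)))
```

```text
w17 n [ 0.835 -0.016  0.549] pitch 33.32 yaw -1.13 c [0.5352 0.0349 0.0982] rms 0.00026
(313, 292) [0.5226 0.0332 0.1073] (np.float64(-2.3), np.float64(0.4), np.float64(47.7))
(307, 285) [0.5198 0.035  0.1033] (np.float64(-6.8), np.float64(2.1), np.float64(45.8))
(307, 300) [0.5196 0.0282 0.1049] (np.float64(-5.9), np.float64(-4.7), np.float64(47.2))
(318, 265) [0.5252 0.0469 0.1092] (np.float64(0.8), np.float64(14.2), np.float64(48.1))
(318, 315) [0.5246 0.0225 0.109 ] (np.float64(0.6), np.float64(-10.3), np.float64(48.0))
(375, 270) [0.5535 0.0339 0.0831] (np.float64(11.2), np.float64(1.7), np.float64(10.8))
(380, 275) [0.556  0.0313 0.0838] (np.float64(13.7), np.float64(-0.8), np.float64(10.0))
(360, 290) [0.5464 0.0209 0.0782] (np.float64(2.8), np.float64(-11.5), np.float64(10.3))
tilt vs bed 1.3191524301788506 0.01596231056699243
```

```bash
python3 -m crank '[[[0.0022,0.0003,0,0],[0.0022,0.0003,-0.02,0],[0.0022,0.0003,-0.035,0],[0.0022,0.0003,-0.035,0]]]' 0.36
python3 -m crank '[[[0,0,-0.01,0],[0,0,-0.018,0],[0,0,-0.023,0],[0,0,-0.023,0],[0,0,-0.023,0]]]'
python3 - <<'E'
from h import *
print(get_obs()['tool_pos'])
im,d,c=snap('wrist','w18')
E
```

```text
t: 12.82
tool_pos: [0.526, 0.0336, 0.0677]
tool_rot: [1.224, 1.203, -1.231]
contact_force: [-0.9, 0.2, -0.4]
opening: 0.0306
t: 13.23
tool_pos: [0.5285, 0.0334, 0.0481]
tool_rot: [1.225, 1.199, -1.225]
contact_force: [-0.3, 0.3, -0.5]
opening: 0.0309
[0.52854238 0.03335859 0.04811577]
```

```bash
python3 -m crank '[[[0,0,0,-6],[0,0,0,-12],[0,0,0,-18],[0,0,0,-24],[0,0,0,-30]]]'
python3 -m crank '[[[0,0,0,-6],[0,0,0,-12],[0,0,0,-18],[0,0,0,-24],[0,0,0,-30]]]'
python3 - <<'E'
from h import *
print(get_obs()['tool_pos'])
im,d,c=snap('wrist','w19')
E
```

```text
t: 13.7
tool_pos: [0.5292, 0.0333, 0.049]
tool_rot: [1.603, 0.896, -1.6]
contact_force: [0.1, -0.2, -0.1]
opening: 0.0308
t: 14.12
tool_pos: [0.5294, 0.0332, 0.0491]
tool_rot: [1.945, 0.492, -1.941]
contact_force: [1.1, 0.3, -0.6]
opening: 0.0309
[0.52935546 0.03324627 0.04905184]
```

```bash
python3 -m crank '[[[0,0,0,-6],[0,0,0,-12],[0,0,0,-18],[0,0,0,-24],[0,0,0,-30]]]'
python3 - <<'E'
from h import *
print(get_obs()['tool_pos'])
im,d,c=snap('wrist','w20')
E
```

```text
t: 14.58
tool_pos: [0.5311, 0.0325, 0.0499]
tool_rot: [-2.217, 0.029, 2.203]
contact_force: [4.5, -2.3, -0.1]
opening: 0.0311
[0.53112224 0.0325076  0.04991532]
```

```bash
python3 -m crank '[[[0,0,0,-6],[0,0,0,-12],[0,0,0,-18],[0,0,0,-24],[0,0,0,-30]]]'
python3 - <<'E'
from h import *
print(get_obs()['tool_pos'])
im,d,c=snap('wrist','w21')
E
```

```text
t: 15.05
tool_pos: [0.5308, 0.0323, 0.0499]
tool_rot: [-1.919, 0.536, 1.908]
contact_force: [3.0, -3.9, 1.9]
opening: 0.0306
[0.53075809 0.03226209 0.04990645]
```

```bash
python3 -m crank '[[[0,0,0.02,3],[0,0,0.04,9],[0,0,0.05,16],[0,0,0.05,23],[0,0,0.05,30]]]'
python3 -m crank '[[[0,0,0,7],[0,0,0,14],[0,0,0,21],[0,0,0,28],[0,0,0,35]]]'
python3 -m crank '[[[0,0,0,7],[0,0,0,14],[0,0,0,16],[0,0,0,16],[0,0,0,16]]]'
python3 - <<'E'
from h import *
print(get_obs()['tool_pos'],R.from_rotvec(get_obs()['tool_rot']).as_matrix().round(3))
im,d,c=snap('wrist','w22'); show(im,'w22a',(220,160,440,360),3.6)
E
```

```text
t: 15.52
tool_pos: [0.529, 0.0336, 0.0996]
tool_rot: [-2.218, 0.011, 2.214]
contact_force: [0.6, 0.0, -0.0]
opening: 0.0309
t: 15.93
tool_pos: [0.528, 0.0337, 0.0981]
tool_rot: [1.879, 0.583, -1.88]
contact_force: [0.4, -0.0, -0.1]
opening: 0.0308
t: 16.35
tool_pos: [0.5282, 0.0335, 0.0981]
tool_rot: [1.704, 0.793, -1.704]
contact_force: [0.5, -0.7, -0.7]
opening: 0.0308
[0.52818297 0.03354943 0.09808677] [[-0.001  0.765 -0.645]
 [ 0.    -0.645 -0.765]
 [-1.    -0.001  0.   ]]
```

```bash
cat >> h.py <<'E'
nb=np.array([-.5299,.0104,.848]); C=np.array([.5478,.0323,.0739]); xb=np.array([.848,-.017,.5299]); yb=np.cross(nb,xb); B=C-.006*nb-.0015*xb
def bed(p): q=np.asarray(p)-B; return np.array([q@xb,q@yb,q@nb])*1000
def orange(tag,box):
    im,d,c=load(tag); x0,y0,x1,y1=box
    hsv=cv2.cvtColor(im,cv2.COLOR_RGB2HSV); m=(hsv[...,0]<25)&(hsv[...,1]>120)&(hsv[...,2]>90)
    m=cv2.erode(m.astype(np.uint8),np.ones((3,3)))>0
    return np.array([bed(px2w(u,v,d[v,u],c)) for u in range(x0,x1) for v in range(y0,y1) if m[v,u] and d[v,u]>0])
E
python3 - <<'E'
from h import *
P=orange('w22',(280,240,370,345)); print(len(P),P.min(0).round(1),P.max(0).round(1))
for lo,hi in [(20,30),(30,40),(40,45),(45.5,49)]:
    q=P[(P[:,2]>lo)&(P[:,2]<=hi)]
    if len(q)>10:
        r=cv2.minAreaRect(q[:,:2].astype(np.float32)); print(lo,len(q),r)
im,d,c=load('w22')
for p in [(304,318),(345,270),(325,250),(370,275),(355,290),(356,233)]: print(p,bed(px2w(*p,d[p[1],p[0]],c)).round(1))
E
```

```text
1670 [-23.9 -11.6  21. ] [12.3  8.1 51.8]
20 267 ((10.177227973937988, 2.3691518306732178), (3.4194304943084717, 9.259991645812988), 19.494876861572266)
30 386 ((8.30502986907959, 2.7457056045532227), (4.013779163360596, 10.065231323242188), 21.41482925415039)
40 215 ((-5.868231773376465, 2.951702117919922), (30.565542221069336, 9.047287940979004), 0.6698380708694458)
45.5 465 ((-7.299089431762695, -1.534891128540039), (32.69222640991211, 10.134336471557617), 22.463823318481445)
(304, 318) [-8.8 -1.8 49.7]
(345, 270) [ 9.9  2.2 29. ]
(325, 250) [-9.8  8.1  9.7]
(370, 275) [  6.3 -12.5  13.9]
(355, 290) [-10.2 -18.4  11.7]
(356, 233) [ 0.4  3.2 -5.6]
```

```bash
python3 - <<'E'
from h import *
for b in [(-6.7,-1.7,39),(-8,-1.7,49),(-5.5,-1.7,31)]: print((B+(b[0]*xb+b[1]*yb+b[2]*nb)/1000).round(4))
print(np.degrees(np.arctan2(xb[1],xb[0])))
E
python3 -m crank '[[[0,0,0,-7],[0,0,0,-14],[0,0,0,-21],[0,0,0,-26],[0,0,0,-26]]]' 0.25
python3 -m crank '[[[0,0,0,0],[0,0,0,0]]]'
python3 - <<'E'
from h import *
print(get_obs()['tool_pos'],get_obs()['opening'],R.from_rotvec(get_obs()['tool_rot']).as_matrix().round(3))
im,d,c=snap('wrist','w23'); show(im,'w23a',(220,160,440,360),3.6)
E
```

```text
[0.5233 0.0311 0.0975]
[0.5169 0.0312 0.1053]
[0.5286 0.031  0.0914]
-1.1484643861144024
t: 16.82
tool_pos: [0.5283, 0.0335, 0.0981]
tool_rot: [1.993, 0.419, -1.994]
contact_force: [0.8, -0.5, 0.6]
opening: 0.0214
t: 16.98
tool_pos: [0.5284, 0.0334, 0.0981]
tool_rot: [1.991, 0.422, -1.992]
contact_force: [0.4, 0.4, 0.7]
opening: 0.0215
[0.52840931 0.03340362 0.0980931 ] 0.021479913905804275 [[-0.     0.405 -0.914]
 [ 0.    -0.914 -0.405]
 [-1.    -0.     0.   ]]
```

Run:
```python
from h import *
im,d,c=load('w23'); show(im,'w23b',(285,195,395,265),7)
for p in [(325,222),(333,222),(337,224),(340,226),(345,228),(350,231),(355,233),(360,236),(365,238),(370,240),(375,243),(380,245),(383,248),(310,220)]: print(p,bed(px2w(*p,d[p[1],p[0]],c)).round(1))
P=orange('w23',(300,240,370,345))
q=P[P[:,2]>46]; print(len(q),cv2.minAreaRect(q[:,:2].astype(np.float32)),q.mean(0))
# fit side plane (right side face)
n,Q=wing('w23',(326,275,342,315)); print('n bed',(n@xb).round(3),(n@yb).round(3),(n@nb).round(3))
```

```text
(325, 222) [-16.7   6.6 -18.7]
(333, 222) [-1.7  5.1 -6.2]
(337, 224) [-0.4  3.  -4.8]
(340, 226) [ 1.   1.5 -3. ]
(345, 228) [ 4.7 -0.4  0.6]
(350, 231) [ 5.  -3.2  1.3]
(355, 233) [ 6.6 -5.5  2.8]
(360, 236) [15.4 -5.8 12. ]
(365, 238) [  4.1 -11.9   0.6]
(370, 240) [  1.  -15.7  -2.7]
(375, 243) [ -4.8 -20.7  -8. ]
(380, 245) [ -4.7 -23.6  -8.1]
(383, 248) [  5.4 -21.8   3.1]
(310, 220) [-20.1  14.6 -18.7]
758 ((-7.575189590454102, -1.926325798034668), (34.0744514465332, 11.06940746307373), 21.598106384277344) [-1.99614536 -0.58558337 48.44163093]
w23 n [-0.279  0.904 -0.324] pitch -18.92 yaw 107.13 c [0.5301 0.0281 0.1024] rms 0.00068
n bed -0.424 0.898 -0.118
```

Run:
```python
from h import *
im,d,c=load('w23')
for p in [(376,247),(374,246),(372,244),(370,243),(368,242),(366,241),(378,250),(336,226),(335,224),(335,226),(333,224),(338,226),(350,236),(360,242),(365,245),(340,235),(365,260),(375,265),(335,240)]: print(p,d[p[1],p[0]],bed(px2w(*p,d[p[1],p[0]],c)).round(1),im[p[1],p[0]])
```

```text
(376, 247) 0.23234321 [ -7.5 -22.6  -8.2] [193 187 196]
(374, 246) 0.2308711 [ -6.5 -21.1  -7.4] [190 185 193]
(372, 244) 0.22470328 [ -2.  -18.2  -3.7] [197 191 200]
(370, 243) 0.20044105 [ 14.8 -11.5  12.9] [198 192 200]
(368, 242) 0.20062965 [ 14.6 -10.5  12.7] [200 194 202]
(366, 241) 0.20094684 [14.3 -9.5 12.3] [197 191 199]
(378, 250) 0.23405981 [ -9.2 -24.7  -8.5] [164 162 173]
(336, 226) 0.22380707 [-2.8  2.8 -5.6] [188 183 190]
(335, 224) 0.22311871 [-1.9  3.7 -5.7] [194 188 197]
(335, 226) 0.22566706 [-4.3  3.  -6.8] [193 188 195]
(333, 224) 0.24067055 [-14.6   2.3 -17.8] [218 213 218]
(338, 226) 0.2222853 [-1.4  2.  -4.7] [167 161 169]
(350, 236) 0.19967484 [13.8 -1.6 13.2] [201 196 207]
(360, 242) 0.20089965 [13.  -7.1 13.3] [206 201 212]
(365, 245) 0.20152085 [ 12.7 -10.   13.4] [210 205 216]
(340, 235) 0.19965558 [12.4  2.8 13.9] [207 202 212]
(365, 260) 0.20885806 [  3.4 -14.5  13.6] [196 189 197]
(375, 265) 0.21149592 [  1.8 -20.6  12.6] [201 194 201]
(335, 240) 0.2049551 [ 6.5  3.2 12.5] [194 187 195]
```

```bash
python3 -m crank '[[[-0.005,-0.0023,0,0],[-0.005,-0.0023,-0.01,0],[-0.005,-0.0023,-0.02,0],[-0.005,-0.0023,-0.02,0],[-0.005,-0.0023,-0.02,0]]]' 0.35
python3 - <<'E'
from h import *
print(get_obs()['tool_pos'],get_obs()['opening'])
im,d,c=snap('wrist','w24'); show(im,'w24a',(220,200,440,400),3.6)
E
```

```text
t: 17.45
tool_pos: [0.5222, 0.0312, 0.0764]
tool_rot: [1.99, 0.421, -1.996]
contact_force: [-0.8, -0.4, -0.2]
opening: 0.0297
[0.52220574 0.03116354 0.07636805] 0.029742582946945796
```

Run:
```python
from h import *
for tag,boxes in [('w24',[(312,232,330,262),(345,232,382,275)]),('w23',[(312,232,330,250),(345,240,375,272)])]:
    im,d,c=load(tag)
    P=np.array([bed(px2w(u,v,d[v,u],c)) for x0,y0,x1,y1 in boxes for u in range(x0,x1) for v in range(y0,y1) if d[v,u]>0 and abs(int(im[v,u,0])-int(im[v,u,2]))<25 ])
    P=P[(P[:,2]>6)&(P[:,2]<20)]
    for _ in range(5):
        n=np.linalg.svd(P-P.mean(0),full_matrices=False)[2][2]; n*=np.sign(n[2]); r=(P-P.mean(0))@n; P=P[abs(r)<max(2*r.std(),.5)]
    print(tag,len(P),'washer n bed',n.round(3),'c',P.mean(0).round(1),r.std(), 'ext',P.min(0).round(1),P.max(0).round(1))
    hull=cv2.minEnclosingCircle(P[:,:2].astype(np.float32)); print(hull)
    top=[(344/3.6+220,483/3.6+200)] if tag=='w24' else [(345/3.6+220,586/3.6+160)]
    u,v=map(int,np.round(top[0])); T=bed(px2w(u,v,d[v,u],c)); print('top',T.round(1))
    # axis point at head: go down 47.. along n
    print('axis at washer top', (T-37*n).round(1),'head underside',(T-66*n).round(1))
```

```text
w24 1367 washer n bed [-0.121  0.108  0.987] c [ 3.3 -4.4 12.8] 0.4493504008721003 ext [-16.3 -21.2   8.4] [16.  13.1 15.3]
((-0.8553217053413391, -2.9435441493988037), 18.224267959594727)
top [-9.  -2.  49.3]
axis at washer top [-4.5 -6.  12.8] head underside [ -1.   -9.1 -15.8]
w23 920 washer n bed [-0.112  0.1    0.989] c [ 3.5 -5.8 13. ] 0.4200796819327238 ext [-10.4 -21.2   9.3] [15.1 13.1 15.1]
((-0.4021163880825043, -4.028695583343506), 17.13522720336914)
top [-8.6 -2.1 49.7]
axis at washer top [-4.4 -5.8 13.1] head underside [ -1.2  -8.7 -15.6]
```

```bash
python3 -m crank '[[[0,-0.0015,-0.01,0],[0,-0.0015,-0.02,0],[0,-0.0015,-0.029,0],[0,-0.0015,-0.029,0]]]'
python3 -m crank '[[[0,0,0,0],[0,0,0,0],[0,0,0,0],[0,0,0,0]]]' 0 20
python3 - <<'E'
from h import *
print(get_obs()['tool_pos'],get_obs()['opening'])
im,d,c=snap('wrist','w25'); show(im,'w25a',(220,220,440,420),3.6)
E
```

```text
t: 17.83
tool_pos: [0.5213, 0.0297, 0.046]
tool_rot: [1.989, 0.421, -1.998]
contact_force: [-0.9, 0.9, 0.6]
opening: 0.0298
t: 18.17
tool_pos: [0.5243, 0.0274, 0.0495]
tool_rot: [1.992, 0.414, -1.99]
contact_force: [1.2, -6.9, -3.0]
opening: 0.0157
[0.52429922 0.0273869  0.04948241] 0.015730614498253855
```

```bash
python3 -m crank '[[[0.001,0,0,-5],[0.002,0,0.001,-10],[0.003,0,0.001,-15],[0.003,0,0.001,-20],[0.003,0,0.001,-24]]]' 
python3 -m crank '[[[0,0,0,0],[0,0,0,0]]]'
python3 - <<'E'
from h import *
print(get_obs()['tool_pos'],get_obs()['opening'])
im,d,c=snap('wrist','w26'); show(im,'w26a',(220,220,440,420),3.6)
E
```

```text
t: 18.63
tool_pos: [0.5268, 0.0297, 0.0503]
tool_rot: [-2.218, 0.009, 2.216]
contact_force: [0.7, -0.2, -1.9]
opening: 0.0106
t: 18.8
tool_pos: [0.5267, 0.0296, 0.0503]
tool_rot: [-2.221, 0.002, 2.22]
contact_force: [-0.4, 0.5, -1.6]
opening: 0.0105
[0.5266543  0.02955229 0.05028498] 0.010504204156543248
```

```bash
cat >> h.py <<'E'
def washer(tag,boxes,lo=2,hi=22):
    im,d,c=load(tag)
    P=np.array([bed(px2w(u,v,d[v,u],c)) for x0,y0,x1,y1 in boxes for u in range(x0,x1) for v in range(y0,y1) if d[v,u]>0 and abs(int(im[v,u,0])-int(im[v,u,2]))<25 ])
    P=P[(P[:,2]>lo)&(P[:,2]<hi)]
    for _ in range(6):
        n=np.linalg.svd(P-P.mean(0),full_matrices=False)[2][2]; n*=np.sign(n[2]); r=(P-P.mean(0))@n; P=P[abs(r)<max(2*r.std(),.5)]
    print(tag,len(P),'washer n bed',n.round(3),'c',P.mean(0).round(1),'rms',r.std().round(2),'circ',cv2.minEnclosingCircle(P[:,:2].astype(np.float32)))
    return n,P
def at(tag,u,v):
    im,d,c=load(tag); return bed(px2w(u,v,d[int(v),int(u)],c)).round(1)
E
python3 - <<'E'
from h import *
n,P=washer('w26',[(276,246,305,296),(340,246,370,296),(305,244,340,266)])
e,Q=wing('w26',(310,278,334,342)); print('end n bed',(e@xb).round(3),(e@yb).round(3),(e@nb).round(3)); print('end face c',bed(Q.mean(0)))
print(at('w26',322,373),at('w26',322,290))
E
```

```text
w26 2690 washer n bed [-0.022 -0.002  1.   ] c [ 4.4 -2.9 10.2] rms 0.55 circ ((-0.481158047914505, -2.7610225677490234), 18.776010513305664)
w26 n [0.826 0.009 0.563] pitch 34.29 yaw 0.62 c [0.5438 0.0297 0.1039] rms 0.00045
end n bed 0.999 0.025 0.04
end face c [14.08844056 -2.67926036 33.51885017]
[-2.5 -3.2 48. ] [14.5 -2.7 26.4]
```

```bash
python3 -m crank '[[[0.0015,0,0.001,-1],[0.0015,0,0.001,-1],[0.0015,0,0.001,-1]]]' - 35
python3 -m crank '[[[-0.0008,0,0.0012,0],[-0.0016,0,0.0025,0],[-0.0016,0,0.0025,0]]]'
python3 - <<'E'
from h import *
print(get_obs()['tool_pos'],get_obs()['opening'])
im,d,c=snap('wrist','w27'); show(im,'w27a',(220,220,440,420),3.6)
n,P=washer('w27',[(276,246,305,296),(340,246,370,296),(305,244,340,266)])
e,Q=wing('w27',(310,278,334,342)); print('end n bed',(e@xb).round(3),(e@yb).round(3),(e@nb).round(3)); print('end face c',bed(Q.mean(0)))
print(at('w27',322,373),at('w27',322,290))
E
```

```text
t: 19.1
tool_pos: [0.5281, 0.0296, 0.051]
tool_rot: [-2.211, 0.023, 2.211]
contact_force: [0.5, 0.0, -3.0]
opening: 0.0104
t: 19.35
tool_pos: [0.5271, 0.0296, 0.0523]
tool_rot: [-2.214, 0.023, 2.207]
contact_force: [8.6, -1.0, -12.2]
opening: 0.0105
[0.52706664 0.02959625 0.05233586] 0.010481001649153896
w27 2685 washer n bed [-0.017  0.006  1.   ] c [ 5.9 -3.4 11.6] rms 0.53 circ ((1.1035044193267822, -3.220884084701538), 18.666601181030273)
w27 n [0.829 0.001 0.559] pitch 34.0 yaw 0.08 c [0.5442 0.0294 0.1062] rms 0.00044
end n bed 0.999 0.018 0.035
end face c [15.61994701 -2.95611424 35.2301017 ]
[-2.  -3.1 49.3] [15.7 -3.1 28. ]
```

```bash
python3 -m crank '[[[0.001,0,-0.0016,0],[-0.0002,0,-0.0023,0],[-0.0002,0,-0.0023,0]]]'
python3 -m crank '[[[-0.0008,0,0.0012,0],[-0.0016,0,0.0025,0],[-0.0016,0,0.0025,0]]]'
python3 - <<'E'
from h import *
print(get_obs()['tool_pos'],get_obs()['opening'])
im,d,c=snap('wrist','w28')
n,P=washer('w28',[(276,246,305,296),(340,246,370,296),(305,244,340,266)])
e,Q=wing('w28',(310,278,334,342)); print('end n bed',(e@xb).round(3),(e@yb).round(3),(e@nb).round(3)); print('end face c',bed(Q.mean(0)))
E
```

```text
t: 19.65
tool_pos: [0.5263, 0.0295, 0.0513]
tool_rot: [-2.211, 0.024, 2.21]
contact_force: [2.6, 0.3, -4.1]
opening: 0.0101
t: 19.9
tool_pos: [0.5252, 0.0293, 0.0525]
tool_rot: [-2.214, 0.024, 2.207]
contact_force: [10.2, -1.1, -14.4]
opening: 0.0103
[0.52521482 0.0292902  0.05245536] 0.010308988183430253
w28 2634 washer n bed [-0.036  0.011  0.999] c [ 4.3 -3.5 12.7] rms 0.54 circ ((-0.4364132881164551, -3.3838863372802734), 18.747358322143555)
w28 n [0.817 0.006 0.576] pitch 35.18 yaw 0.41 c [0.5421 0.0292 0.1058] rms 0.00046
end n bed 0.998 0.022 0.055
end face c [13.63288279 -3.2339326  36.00227373]
```

```bash
python3 -m crank '[[[0.001,0,-0.0015,0],[0.0022,0,-0.0024,-3],[0.0022,0,-0.0024,-6],[0.0022,0,-0.0024,-8],[0.0022,0,-0.0024,-8]]]'
python3 -m crank '[[[-0.0008,0,0.0012,0],[-0.0016,0,0.0025,0],[-0.0016,0,0.0025,0]]]'
python3 - <<'E'
from h import *
print(get_obs()['tool_pos'],get_obs()['opening'])
im,d,c=snap('wrist','w29'); show(im,'w29a',(220,220,440,420),3.6)
n,P=washer('w29',[(276,246,305,296),(340,246,370,296),(305,244,340,266)])
e,Q=wing('w29',(310,278,334,342)); print('end n bed',(e@xb).round(3),(e@yb).round(3),(e@nb).round(3)); print('end face c',bed(Q.mean(0)))
E
```

```text
t: 20.37
tool_pos: [0.5264, 0.0298, 0.0515]
tool_rot: [-2.136, 0.172, 2.138]
contact_force: [0.8, 1.0, -2.8]
opening: 0.0102
t: 20.62
tool_pos: [0.5253, 0.0295, 0.0527]
tool_rot: [-2.14, 0.172, 2.136]
contact_force: [7.8, -0.7, -13.1]
opening: 0.0102
[0.52529904 0.02947183 0.05273184] 0.01019349149000377
w29 2603 washer n bed [-0.026  0.084  0.996] c [ 4.3 -6.2 13. ] rms 0.52 circ ((-0.2280007004737854, -5.849725723266602), 18.5927791595459)
w29 n [ 0.806 -0.153  0.572] pitch 34.88 yaw -10.77 c [0.5421 0.027  0.1061] rms 0.00047
end n bed 0.989 -0.137 0.056
end face c [13.79827326 -5.43809773 36.23456236]
```

```bash
python3 -m crank '[[[0.0008,0,-0.0012,0],[0.0016,0,-0.0025,0],[0.0016,0,-0.0025,0]]]' - 80
python3 -m crank '[[[0.0005,0,-0.0008,0],[0.001,0,-0.0016,0],[0.001,0,-0.0016,0]]]'
python3 -m crank '[[[0.0005,0,-0.0008,0],[0.0005,0,-0.0008,0]]]'
```

```text
t: 20.92
tool_pos: [0.5264, 0.0295, 0.0516]
tool_rot: [-2.137, 0.172, 2.139]
contact_force: [1.3, 0.4, -1.6]
opening: 0.0095
t: 21.17
tool_pos: [0.5274, 0.0295, 0.0508]
tool_rot: [-2.136, 0.172, 2.14]
contact_force: [-4.3, -0.2, 3.8]
opening: 0.0091
t: 21.33
tool_pos: [0.5275, 0.0296, 0.0506]
tool_rot: [-2.135, 0.172, 2.141]
contact_force: [-7.4, -0.3, 9.4]
opening: 0.0095
```

```bash
python3 -m crank '[[[0.0006,0,-0.001,0],[0.0012,0,-0.0019,0],[0.0012,0,-0.0019,0]]]'
python3 -m crank '[[[0,0,0,4],[0,0,0,8],[0,0,0,12],[0,0,0,16],[0,0,0,16]]]'
python3 - <<'E'
from h import *
print(get_obs()['tool_pos'],get_obs()['wrist_torque'])
im,d,c=snap('wrist','w30'); show(im,'w30a',(220,220,440,420),3.6)
n,P=washer('w30',[(276,246,305,296),(340,246,370,296),(305,244,340,266)])
e,Q=wing('w30',(310,278,334,342)); print('end n bed',(e@xb).round(3),(e@yb).round(3),(e@nb).round(3)); print('end face c',bed(Q.mean(0)))
E
```

```text
t: 21.58
tool_pos: [0.5277, 0.0296, 0.0503]
tool_rot: [-2.131, 0.173, 2.145]
contact_force: [-16.0, -1.0, 22.0]
opening: 0.0095
t: 22.0
tool_pos: [0.5279, 0.028, 0.0505]
tool_rot: [2.151, 0.127, -2.164]
contact_force: [-15.8, -2.5, 21.6]
opening: 0.0091
[0.52791023 0.02798733 0.0504699 ] [-1.00909748  3.01537848 -0.24051811]
w30 2707 washer n bed [ 0.011 -0.053  0.999] c [ 5.6 -1.8  9.4] rms 0.55 circ ((0.5602244734764099, -2.1784446239471436), 18.719371795654297)
w30 n [0.836 0.09  0.541] pitch 32.76 yaw 6.11 c [0.5456 0.0305 0.1044] rms 0.00044
end n bed 0.994 0.106 0.017
end face c [15.77294187 -1.84358396 32.99201021]
```

```bash
python3 -m crank '[[[-0.001,0,0.0015,0],[-0.0022,0,0.0035,-4],[-0.0022,0,0.0035,-10],[-0.0022,0,0.0035,-16],[-0.0022,0,0.0035,-16]]]' - 60
python3 -m crank '[[[-0.0008,0,0.0012,0],[-0.0016,0,0.0025,0],[-0.0024,0,0.0038,0],[-0.0024,0,0.0038,0]]]'
python3 - <<'E'
from h import *
print(get_obs()['tool_pos'],get_obs()['wrist_torque'])
im,d,c=snap('wrist','w31')
n,P=washer('w31',[(276,246,305,296),(340,246,370,296),(305,244,340,266)])
e,Q=wing('w31',(310,278,334,342)); print('end n bed',(e@xb).round(3),(e@yb).round(3),(e@nb).round(3)); print('end face c',bed(Q.mean(0)))
E
```

```text
t: 22.47
tool_pos: [0.5272, 0.0298, 0.051]
tool_rot: [-2.136, 0.173, 2.137]
contact_force: [-2.4, 0.7, 0.6]
opening: 0.0093
t: 22.8
tool_pos: [0.5254, 0.0295, 0.0543]
tool_rot: [-2.14, 0.171, 2.136]
contact_force: [4.5, -0.1, -5.7]
opening: 0.0093
[0.52542248 0.02951415 0.05433993] [ 0.15561244 -0.6967894   0.03774904]
w31 2693 washer n bed [-0.008  0.079  0.997] c [ 5.4 -6.1 14.1] rms 0.53 circ ((0.5474585890769958, -5.48875093460083), 18.720674514770508)
w31 n [ 0.823 -0.122  0.556] pitch 33.75 yaw -8.42 c [0.5425 0.027  0.1083] rms 0.00043
end n bed 0.994 -0.105 0.034
end face c [15.35293025 -5.42867528 37.88179894]
```

```bash
python3 -m crank '[[[-0.0006,0,0.001,0],[-0.0013,0,0.002,0],[-0.0013,0,0.002,0]]]'
python3 - <<'E'
from h import *
print(get_obs()['tool_pos'],get_obs()['wrist_torque'])
im,d,c=snap('wrist','w32'); show(im,'w32a',(220,200,440,400),3.6)
n,P=washer('w32',[(276,246,305,296),(340,246,370,296),(305,244,340,266)])
e,Q=wing('w32',(310,278,334,342)); print('end n bed',(e@xb).round(3),(e@yb).round(3),(e@nb).round(3)); print('end face c',bed(Q.mean(0)))
E
```

```text
t: 23.1
tool_pos: [0.525, 0.0295, 0.0548]
tool_rot: [-2.143, 0.171, 2.133]
contact_force: [13.9, 0.3, -18.1]
opening: 0.0092
[0.52497034 0.02949424 0.0547958 ] [ 0.1139805  -2.00603787  0.10214655]
w32 2715 washer n bed [-0.009  0.072  0.997] c [ 5.2 -6.3 14.8] rms 0.52 circ ((0.6570043563842773, -5.566524505615234), 18.689739227294922)
w32 n [ 0.826 -0.12   0.551] pitch 33.46 yaw -8.24 c [0.5421 0.0269 0.109 ] rms 0.00045
end n bed 0.994 -0.103 0.029
end face c [15.38080382 -5.52930929 38.7719404 ]
```

```bash
python3 -m crank '[[[0.0006,0,-0.001,-3],[0.0007,0,-0.0012,-7],[0.0008,0,-0.0014,-11],[0.001,0,-0.0016,-15],[0.001,0,-0.0018,-18]]]' - 35
python3 - <<'E'
from h import *
print(get_obs()['tool_pos'],get_obs()['wrist_torque'])
im,d,c=snap('wrist','w33'); show(im,'w33a',(220,200,440,400),3.6)
n,P=washer('w33',[(276,246,305,296),(340,246,370,296),(305,244,340,266)])
e,Q=wing('w33',(312,278,332,335)); print('end n bed',(e@xb).round(3),(e@yb).round(3),(e@nb).round(3)); print('end face c',bed(Q.mean(0)))
E
```

```text
t: 23.57
tool_pos: [0.5273, 0.0335, 0.0536]
tool_rot: [-1.957, 0.464, 1.946]
contact_force: [16.9, 11.7, -17.5]
opening: 0.0089
[0.52729782 0.03347466 0.05359768] [ 2.77284404 -2.89311868  0.69011196]
w33 2560 washer n bed [0.013 0.203 0.979] c [ 5.  -8.1 13.4] rms 0.52 circ ((0.7089073061943054, -6.790395736694336), 18.88591766357422)
w33 n [ 0.707 -0.436  0.557] pitch 33.87 yaw -31.67 c [0.5428 0.025  0.1061] rms 0.00043
end n bed 0.902 -0.422 0.094
end face c [14.47087149 -7.42069728 35.8983563 ]
```

```bash
python3 -m crank '[[[0,0,0,0],[0.0002,0,-0.0003,-5],[0.0004,0,-0.0006,-10],[0.0006,0,-0.0009,-15],[0.0006,0,-0.0011,-20]]]' - 20
python3 - <<'E'
from h import *
print(get_obs()['tool_pos'],get_obs()['wrist_torque'])
im,d,c=snap('wrist','w34'); show(im,'w34a',(220,200,440,400),3.6)
n,P=washer('w34',[(276,246,305,296),(340,246,370,296),(305,244,340,266)])
e,Q=wing('w34',(312,278,328,335)); print('end n bed',(e@xb).round(3),(e@yb).round(3),(e@nb).round(3)); print('end face c',bed(Q.mean(0)))
E
```

```text
t: 24.03
tool_pos: [0.5293, 0.0356, 0.0537]
tool_rot: [-1.733, 0.742, 1.723]
contact_force: [15.2, 17.1, -8.7]
opening: 0.0094
[0.52934078 0.03562013 0.05373077] [ 3.94383753 -3.04424886  1.03811401]
w34 2160 washer n bed [0.03  0.251 0.968] c [  5.  -11.1  13.1] rms 0.49 circ ((0.66355299949646, -8.669693946838379), 18.524959564208984)
w34 n [ 0.547 -0.643  0.536] pitch 32.41 yaw -49.64 c [0.5412 0.0225 0.1062] rms 0.00044
end n bed 0.759 -0.632 0.158
end face c [13.18128831 -9.8865924  36.73149776]
```

```bash
python3 -m crank '[[[0.0002,0,-0.0002,-5],[0.0003,0,-0.0004,-10],[0.0004,0,-0.0006,-15],[0.0004,0,-0.0008,-20],[0.0004,0,-0.0008,-20]]]'
python3 - <<'E'
from h import *
print(get_obs()['tool_pos'],get_obs()['wrist_torque'])
im,d,c=snap('wrist','w35'); show(im,'w35a',(220,200,440,400),3.6)
n,P=washer('w35',[(276,246,305,296),(340,246,370,296),(305,244,340,266)])
e,Q=wing('w35',(312,278,328,335)); print('end n bed',(e@xb).round(3),(e@yb).round(3),(e@nb).round(3)); print('end face c',bed(Q.mean(0)))
E
```

```text
t: 24.5
tool_pos: [0.5306, 0.0371, 0.0549]
tool_rot: [-1.493, 0.972, 1.489]
contact_force: [11.1, 22.3, -5.0]
opening: 0.0094
[0.53058281 0.03710012 0.05489918] [ 4.958359   -3.00897951  1.44684415]
w35 1503 washer n bed [0.026 0.235 0.972] c [  3.7 -14.5  13.8] rms 0.45 circ ((-0.482414573431015, -11.643190383911133), 16.923259735107422)
w35 n [ 0.841  0.539 -0.043] pitch -2.48 yaw 32.62 c [0.5372 0.0207 0.1063] rms 0.00145
end n bed 0.681 0.555 -0.477
end face c [  9.87595114 -11.82979542  38.94611511]
```

Run:
```python
from h import *
a=at('w35',318,337);b=at('w35',338,331);print(a,b,np.degrees(np.arctan2(*(b-a)[[1,0]])))
for bx in [(306,280,326,320),(315,300,335,325)]:
    e,Q=wing('w35',bx); print('end n bed',(e@xb).round(3),(e@yb).round(3),(e@nb).round(3),np.degrees(np.arctan2(e@yb,e@xb)))
e,Q=wing('w34',(306,275,322,330)); print(np.degrees(np.arctan2(e@yb,e@xb)))
```

```text
[13.1 -6.1 48.3] [ 8.  -9.9 49.9] -143.3102771675242
w35 n [ 0.357 -0.8    0.482] pitch 28.82 yaw -65.94 c [0.5391 0.0197 0.1047] rms 0.00048
end n bed 0.572 -0.793 0.211 -54.1875991099415
w35 n [0.614 0.785 0.08 ] pitch 4.57 yaw 51.99 c [0.5352 0.0211 0.1086] rms 0.00173
end n bed 0.549 0.798 -0.249 55.44113757078196
w34 n [ 0.614 -0.559  0.557] pitch 33.84 yaw -42.32 c [0.5433 0.0231 0.1047] rms 0.00044
-33.52203853768354
```

```bash
python3 -m crank '[[[0.001,0.002,0,0],[0.002,0.004,-0.001,0],[0.002,0.006,-0.002,0],[0.002,0.006,-0.002,0]]]'
python3 -m crank '[[[0,0,0,0],[0,0,0,0],[0,0,0,0],[0,0,0,0]]]' 0.4 20
python3 -m crank '[[[0,0,0.02,0],[0,0,0.04,7],[0,0,0.05,14],[0,0,0.05,21],[0,0,0.05,28]]]'
python3 - <<'E'
from h import *
print(get_obs()['tool_pos'])
im,d,c=snap('wrist','w36'); show(im,'w36a',(220,160,440,360),3.6)
E
```

```text
t: 24.88
tool_pos: [0.5308, 0.0385, 0.0544]
tool_rot: [-1.5, 0.983, 1.494]
contact_force: [-1.7, 7.5, 7.4]
opening: 0.0097
t: 25.22
tool_pos: [0.5272, 0.0353, 0.0505]
tool_rot: [-1.495, 0.995, 1.496]
contact_force: [0.9, 0.0, -0.5]
opening: 0.0344
t: 25.63
tool_pos: [0.5281, 0.0351, 0.1018]
tool_rot: [-1.83, 0.646, 1.827]
contact_force: [0.1, 1.0, -0.4]
opening: 0.0342
[0.52812265 0.03513431 0.10175021]
```

Run:
```python
from h import *
n,P=washer('w36',[(282,215,308,255),(305,202,350,216)])
e,Q=wing('w36',(322,235,345,270)); print('left face n bed',(e@xb).round(3),(e@yb).round(3),(e@nb).round(3),np.degrees(np.arctan2(e@yb,e@xb)))
print('circle',at('w36',344,290),'edge',at('w36',338,298),at('w36',348,282),at('w36',332,308))
im,d,c=load('w36'); show(im,'w36b',(300,240,370,320),9)
```

```text
w36 1192 washer n bed [ 0.025 -0.018  1.   ] c [ 8.  -5.5  8.8] rms 0.49 circ ((1.7767846584320068, -7.145285606384277), 18.518693923950195)
w36 n [0.709 0.552 0.439] pitch 26.07 yaw 37.9 c [0.5394 0.0207 0.1027] rms 0.00047
left face n bed 0.825 0.566 0.003 34.46481798937618
circle [ 0.3 -7.2 47.8] edge [-3.2 -2.2 46.9] [  1.4 -10.7  46.3] [-7.7  3.8 46.2]
```

Run:
```python
from h import *
def prot(tag,circ,box):
    im,d,c=load(tag)
    hsv=cv2.cvtColor(im,cv2.COLOR_RGB2HSV)
    tops=[];cir=[]
    for u in range(box[0],box[2]):
        for v in range(box[1],box[3]):
            p=bed(px2w(u,v,d[v,u],c))
            if hsv[v,u,1]>150 and hsv[v,u,2]>200 and p[2]>40: tops.append(p)
            if hsv[v,u,1]<70 and hsv[v,u,2]>150 and np.hypot(u-circ[0],v-circ[1])<5: cir.append(p)
    T=np.array(tops);K=np.array(cir); z=np.percentile(T[:,2],[50,75,90])
    print(tag,len(T),len(K),'top z pct',z.round(2),'circ z',np.median(K[:,2]).round(2),'circ c',np.median(K,0).round(1),'top c',T.mean(0).round(1))
prot('w17',(313,292),(303,250,326,325))
prot('w22',(304.5,317.5),(285,300,322,340))
prot('w23',(316,323),(305,300,332,338))
prot('w26',(322,373),(303,350,340,390))
prot('w32',(322,371),(303,346,340,390))
prot('w36',(344,290),(320,255,364,316))
```

```text
w17 1011 69 top z pct [47.13 47.6  47.96] circ z 48.04 circ c [-2.1  0.6 48. ] top c [-0.1  3.1 47.7]
w22 542 69 top z pct [48.89 49.71 50.15] circ z 49.34 circ c [-8.5 -1.8 49.3] top c [-6.5 -1.6 48.9]
w23 608 54 top z pct [48.96 49.65 50.11] circ z 49.5 circ c [-8.3 -2.2 49.5] top c [-3.1 -1.3 49. ]
w26 818 64 top z pct [47.35 47.76 48.04] circ z 48.04 circ c [-2.6 -3.2 48. ] top c [ 1.7 -2.9 47.5]
w32 849 69 top z pct [51.87 52.24 52.52] circ z 52.63 circ c [-0.2 -2.7 52.6] top c [ 3.9 -3.1 52.2]
w36 1284 69 top z pct [45.46 46.28 46.69] circ z 47.03 circ c [-0.7 -7.  47. ] top c [ 3.7 -7.7 45.1]
```

Run:
```python
from h import *
print(yb)
for b in [(0,-7.1,38),(-.3,-7.1,46.5),(0,-7.1,30.5)]: print((B+(b[0]*xb+b[1]*yb+b[2]*nb)/1000).round(4))
o=get_obs();M=R.from_rotvec(o['tool_rot']).as_matrix();print(o['tool_pos'],np.degrees(np.arctan2(M[0,1],-M[1,1])),o['q'][5])
# carrier check: corners of slot vs earlier?
```

```text
[1.9926960e-02 9.9989801e-01 1.8910000e-04]
[0.5294 0.0256 0.1002]
[0.5247 0.0257 0.1073]
[0.5334 0.0255 0.0939]
[0.52761878 0.03520044 0.10104755] -38.70381340090526 2.1723443076550653
```

```bash
python3 -m crank '[[[0.0024,-0.0096,0,7],[0.0024,-0.0096,0,14],[0.0024,-0.0096,0,21],[0.0024,-0.0096,0,28],[0.0024,-0.0096,0,35]]]' 0.62
python3 -m crank '[[[0,0,0,7],[0,0,0,14],[0,0,0,21],[0,0,0,28],[0,0,0,35]]]'
python3 -m crank '[[[0,0,-0.01,0],[0,0,-0.02,0],[0,0,-0.03,0],[0,0,-0.03,0]]]'
python3 - <<'E'
from h import *
print(get_obs()['tool_pos'],get_obs()['opening'])
im,d,c=snap('wrist','w37'); show(im,'w37a',(180,180,460,400),2.8)
E
```

```text
t: 26.1
tool_pos: [0.5295, 0.0256, 0.1001]
tool_rot: [-2.184, 0.078, 2.187]
contact_force: [-0.2, 0.2, 0.5]
opening: 0.0527
t: 26.52
tool_pos: [0.5295, 0.0257, 0.1001]
tool_rot: [1.916, 0.531, -1.918]
contact_force: [0.4, -0.3, 0.0]
opening: 0.0531
t: 26.85
tool_pos: [0.5273, 0.0261, 0.0668]
tool_rot: [1.915, 0.528, -1.927]
contact_force: [-0.8, 0.7, -0.2]
opening: 0.0532
[0.5273134  0.02611047 0.0668089 ] 0.053167544612631484
```

```bash
python3 -m crank '[[[0.001,0,-0.01,0],[0.001,0,-0.02,0],[0.001,0,-0.024,0],[0.001,0,-0.024,0]]]'
python3 -m crank '[[[0,0,0,0],[0,0,0,0],[0,0,0,0],[0,0,0,0]]]' 0.2 25
python3 - <<'E'
from h import *
print(get_obs()['tool_pos'],get_obs()['opening'])
im,d,c=snap('wrist','w38'); show(im,'w38a',(180,200,460,420),2.8)
E
```

```text
t: 27.23
tool_pos: [0.5296, 0.0261, 0.0448]
tool_rot: [1.916, 0.529, -1.922]
contact_force: [-0.6, 0.9, -0.1]
opening: 0.0531
t: 27.57
tool_pos: [0.531, 0.0257, 0.0468]
tool_rot: [1.918, 0.527, -1.918]
contact_force: [-0.6, -1.8, -0.8]
opening: 0.0385
[0.53096722 0.02567727 0.04683617] 0.03852103110355378
```

```bash
python3 -m crank '[[[0,0,0,-6],[0,0,0,-12],[0,0,0,-18],[0,0,0,-24],[0,0,0,-30]]]' - 30
python3 - <<'E'
from h import *
print(get_obs()['tool_pos'],get_obs()['opening'],get_obs()['wrist_torque'])
im,d,c=snap('wrist','w39'); show(im,'w39a',(180,200,460,420),2.8)
E
```

```text
t: 28.03
tool_pos: [0.5314, 0.0268, 0.0476]
tool_rot: [2.219, 0.012, -2.216]
contact_force: [-0.5, 4.5, 1.1]
opening: 0.0336
[0.53144906 0.02680157 0.04761369] 0.03358915096264923 [ 0.63896388 -0.16753993  0.16901197]
```

```bash
python3 -m crank '[[[0,0,0,-5],[0,0,0,-10],[0,0,0,-15],[0,0,0,-20],[0,0,0,-20]]]' - 50
python3 - <<'E'
from h import *
print(get_obs()['tool_pos'],get_obs()['opening'],get_obs()['wrist_torque'])
im,d,c=snap('wrist','w40'); show(im,'w40a',(180,200,460,420),2.8)
n,P=washer('w40',[(275,262,300,285),(350,262,372,285),(290,254,355,268)])
e,Q=wing('w40',(290,310,350,360)); print('face n bed',(e@xb).round(3),(e@yb).round(3),(e@nb).round(3),'theta',180-np.degrees(np.arctan2(e@yb,e@xb)))
E
```

```text
t: 28.5
tool_pos: [0.5331, 0.029, 0.049]
tool_rot: [-2.041, 0.338, 2.033]
contact_force: [-0.6, 8.5, 6.1]
opening: 0.0331
[0.53305772 0.02898458 0.04901045] 0.03313344337507597 [ 1.78128785 -0.2747513   0.30058217]
w40 1192 washer n bed [0.073 0.12  0.99 ] c [ 12.3 -10.1   9.8] rms 0.49 circ ((5.225167274475098, -9.289868354797363), 17.768238067626953)
w40 n [0.861 0.003 0.508] pitch 30.55 yaw 0.21 c [0.538  0.028  0.0975] rms 0.00042
face n bed 1.0 0.02 -0.025 theta 178.82724612099807
```

```bash
python3 -m crank '[[[0,0,0,-5],[0,0,0,-10],[0,0,0,-15],[0,0,0,-20],[0,0,0,-25]]]' - 60
python3 - <<'E'
from h import *
print(get_obs()['tool_pos'],get_obs()['opening'],get_obs()['wrist_torque'])
im,d,c=snap('wrist','w41'); show(im,'w41a',(180,200,460,420),2.8)
n,P=washer('w41',[(275,262,300,285),(350,262,372,285),(290,254,355,268)])
e,Q=wing('w41',(290,310,350,360)); print('face n bed',(e@xb).round(3),(e@yb).round(3),(e@nb).round(3),'theta',180-np.degrees(np.arctan2(e@yb,e@xb)))
E
```

```text
t: 28.97
tool_pos: [0.535, 0.03, 0.0491]
tool_rot: [-1.772, 0.706, 1.759]
contact_force: [6.2, 11.8, 1.3]
opening: 0.0326
[0.53503176 0.03002983 0.04905924] 0.03255856256091359 [ 2.97440064 -1.47762747  0.97167512]
w41 587 washer n bed [0.088 0.117 0.989] c [ 12.4 -13.9  11. ] rms 0.55 circ ((5.105789661407471, -13.131153106689453), 16.198619842529297)
w41 n [ 0.832 -0.162  0.53 ] pitch 32.02 yaw -11.01 c [0.5382 0.0274 0.0965] rms 0.00042
face n bed 0.989 -0.145 0.007 theta 188.34604433889874
```

```bash
python3 -m crank '[[[0,0,0,0],[0,0,0,0],[0,0,0,0],[0,0,0,0]]]' 0.6 20
python3 -m crank '[[[0,0,0.02,0],[0,0,0.04,5],[0,0,0.05,10],[0,0,0.05,15],[0,0,0.05,15]]]'
python3 - <<'E'
from h import *
print(get_obs()['tool_pos'],get_obs()['opening'],get_obs()['contact_force'])
im,d,c=snap('wrist','w42'); show(im,'w42a',(180,140,460,360),2.8)
E
```

```text
t: 29.35
tool_pos: [0.5307, 0.0257, 0.0465]
tool_rot: [-1.769, 0.719, 1.77]
contact_force: [0.4, 0.2, -0.4]
opening: 0.0512
t: 29.77
tool_pos: [0.5316, 0.0256, 0.0977]
tool_rot: [-1.938, 0.503, 1.934]
contact_force: [-0.9, 0.3, -0.2]
opening: 0.0513
[0.53159478 0.02561334 0.09772987] 0.05130480025673962 [-0.86996105  0.2923786  -0.20833276]
```

Run:
```python
from h import *
n,P=washer('w42',[(275,235,300,258),(320,225,342,245),(290,224,330,240)])
e,Q=wing('w42',(290,275,345,300)); print('face n bed',(e@xb).round(3),(e@yb).round(3),(e@nb).round(3),'theta',180-np.degrees(np.arctan2(e@yb,e@xb)))
print('circle',at('w42',329,313))
# carrier slot corner check: left end corners
im,d,c=load('w42'); f=lambda x,y:(180+x/2.8,140+y/2.8)
show(im,'w42b',(230,210,360,340),6)
```

```text
w42 1363 washer n bed [ 0.054 -0.016  0.998] c [  8.9 -10.2   8.9] rms 0.48 circ ((3.8040976524353027, -8.448123931884766), 16.97951316833496)
w42 n [ 0.85  -0.04   0.526] pitch 31.71 yaw -2.67 c [0.5352 0.0263 0.1001] rms 0.00039
face n bed 1.0 -0.023 -0.005 theta 181.29846768210953
circle [ 0.3 -6.9 47.3]
```

```bash
python3 -m crank '[[[-0.003,0,0.01,7],[-0.003,0,0.01,14],[-0.003,0,0.01,21],[-0.003,0,0.01,28],[-0.003,0,0.01,35]]]' 0.3
python3 -m crank '[[[0,0,0,7],[0,0,0,14],[0,0,0,21],[0,0,0,28],[0,0,0,35]]]'
python3 -m crank '[[[0,0,0,7],[0,0,0,14],[0,0,0,21],[0,0,0,28],[0,0,0,35]]]'
python3 -m crank '[[[0,0,0,7],[0,0,-0.01,12],[0,0,-0.02,12],[0,0,-0.03,12],[0,0,-0.03,12]]]'
python3 - <<'E'
from h import *
o=get_obs();M=R.from_rotvec(o['tool_rot']).as_matrix();print(o['tool_pos'],np.degrees(np.arctan2(M[0,1],-M[1,1])),o['q'][5],o['opening'])
im,d,c=snap('wrist','w43'); show(im,'w43a',(180,180,460,400),2.8)
E
```

```text
t: 30.23
tool_pos: [0.5272, 0.0259, 0.1057]
tool_rot: [2.166, 0.113, -2.17]
contact_force: [-0.4, 0.0, -0.1]
opening: 0.0257
t: 30.65
tool_pos: [0.5272, 0.0259, 0.1055]
tool_rot: [1.804, 0.676, -1.808]
contact_force: [-1.0, -0.1, -0.1]
opening: 0.0257
t: 31.07
tool_pos: [0.5271, 0.0259, 0.1055]
tool_rot: [1.386, 1.085, -1.389]
contact_force: [0.1, -0.7, -0.9]
opening: 0.0258
t: 31.48
tool_pos: [0.5254, 0.0261, 0.073]
tool_rot: [1.237, 1.194, -1.244]
contact_force: [0.0, 0.1, -0.1]
opening: 0.0255
[0.52537418 0.02609248 0.0730132 ] 87.60883194043402 -0.05012942176428597 0.025481280604750453
```

```bash
python3 -m crank '[[[0.0013,0,-0.008,0],[0.0013,0,-0.0165,0],[0.0013,0,-0.0175,0],[0.0013,0,-0.0175,0]]]' 0.26
python3 -m crank '[[[0,0,0,-6],[0,0,0,-12],[0,0,0,-18],[0,0,0,-24],[0,0,0,-30]]]'
python3 - <<'E'
from h import *
o=get_obs();print(o['tool_pos'],o['wrist_torque'],o['opening'])
im,d,c=snap('wrist','w44'); show(im,'w44a',(180,200,460,420),2.8)
E
```

```text
t: 31.87
tool_pos: [0.5286, 0.026, 0.0582]
tool_rot: [1.237, 1.192, -1.239]
contact_force: [-0.1, -0.3, -0.4]
opening: 0.0223
t: 32.28
tool_pos: [0.5283, 0.0262, 0.0598]
tool_rot: [1.612, 0.887, -1.616]
contact_force: [-6.8, 1.0, 5.9]
opening: 0.0221
[0.52832565 0.02619617 0.05977927] [0.16213587 1.03292458 0.09642898] 0.022096667288469277
```

```bash
python3 -m crank '[[[0,0,0,-5],[0,0,0,-10],[0,0,0,-15],[0,0,0,-20],[0,0,0,-25]]]'
python3 - <<'E'
from h import *
o=get_obs();print(o['tool_pos'],o['wrist_torque'],o['opening'])
im,d,c=snap('wrist','w45'); show(im,'w45a',(180,200,460,420),2.8)
e,Q=wing('w45',(320,290,345,330)); print('face n bed',(e@xb).round(3),(e@yb).round(3),(e@nb).round(3),'theta',180-np.degrees(np.arctan2(e@yb,e@xb)))
e,Q=wing('w44',(320,290,345,330)); print('face n bed',(e@xb).round(3),(e@yb).round(3),(e@nb).round(3),'theta',180-np.degrees(np.arctan2(e@yb,e@xb)))
E
```

```text
t: 32.75
tool_pos: [0.5276, 0.0262, 0.0594]
tool_rot: [1.896, 0.556, -1.904]
contact_force: [-6.7, 0.9, 3.5]
opening: 0.0224
[0.52760361 0.0261852  0.05935606] [0.14324387 1.03956033 0.08349045] 0.022438182833325312
w45 n [ 0.677 -0.597  0.43 ] pitch 25.44 yaw -41.4 c [0.5392 0.0289 0.1011] rms 0.00025
face n bed 0.812 -0.584 -0.001 theta 215.69525582874627
w44 n [ 0.822 -0.235  0.519] pitch 31.26 yaw -15.97 c [0.5374 0.0331 0.1005] rms 0.00029
face n bed 0.976 -0.219 0.002 theta 192.6302102286274
```

```bash
python3 -m crank '[[[0,0,0,-5],[0,0,0,-10],[0,0,0,-15],[0,0,0,-20],[0,0,0,-20]]]'
python3 - <<'E'
from h import *
o=get_obs();print(o['tool_pos'],o['wrist_torque'],o['opening'])
im,d,c=snap('wrist','w46'); show(im,'w46a',(180,200,460,420),2.8)
e,Q=wing('w46',(325,290,345,330)); print('face n bed',(e@xb).round(3),(e@yb).round(3),(e@nb).round(3),'theta',180-np.degrees(np.arctan2(e@yb,e@xb)))
E
```

```text
t: 33.22
tool_pos: [0.5287, 0.0268, 0.0595]
tool_rot: [2.103, 0.236, -2.106]
contact_force: [-3.7, 2.5, 3.2]
opening: 0.0225
[0.52865084 0.02680227 0.05947918] [0.5474378  0.63275348 0.07520388] 0.02252983588737935
w46 n [ 0.505 -0.8    0.326] pitch 19.0 yaw -57.74 c [0.539  0.0244 0.0979] rms 0.0002
face n bed 0.614 -0.789 0.0 theta 232.12278149752188
```

```bash
python3 -m crank '[[[0,0,0,-5],[0,0,0,-10],[0,0,0,-15],[0,0,0,-20],[0,0,0,-20]]]'
python3 - <<'E'
from h import *
o=get_obs();print(o['tool_pos'],o['wrist_torque'],o['opening'])
im,d,c=snap('wrist','w47'); show(im,'w47a',(180,200,460,420),2.8)
e,Q=wing('w47',(328,300,345,330)); print('face n bed',(e@xb).round(3),(e@yb).round(3),(e@nb).round(3),'theta',180-np.degrees(np.arctan2(e@yb,e@xb)))
n,P=washer('w47',[(285,245,305,270),(345,245,370,290),(300,238,360,255)])
E
```

```text
t: 33.68
tool_pos: [0.5297, 0.0266, 0.0597]
tool_rot: [-2.157, 0.134, 2.155]
contact_force: [-0.6, 2.7, 2.5]
opening: 0.0221
[0.52970587 0.02659247 0.05969805] [0.61596199 0.12934711 0.20587037] 0.022080228978337446
w47 n [ 0.302 -0.931  0.207] pitch 11.93 yaw -72.05 c [0.5346 0.0206 0.0944] rms 0.00019
face n bed 0.381 -0.925 0.006 theta 247.60425716921634
w47 1658 washer n bed [ 0.04  -0.02   0.999] c [  9.2 -11.4   8.5] rms 0.48 circ ((2.1349077224731445, -8.089488983154297), 18.318498611450195)
```

Run:
```python
from h import *
im,d,c=load('w47'); show(im,'w47b',(285,290,360,385),8)
for p in [(325,357),(322,358),(328,356),(320,352),(312,345),(335,362),(340,366),(318,345)]: print(p,bed(px2w(*p,d[p[1],p[0]],c)).round(1),im[p[1],p[0]])
im,d,c=load('w17'); show(im,'w17b',(295,240,350,330),8)
```

```text
(325, 357) [ 2.4 -6.8 47.5] [198 189 195]
(322, 358) [ 1.6 -5.7 47.4] [198 189 195]
(328, 356) [ 1.6 -7.8 46.8] [198 189 196]
(320, 352) [ 3.4 -5.2 45.9] [237 157 125]
(312, 345) [ 9.1 -3.  45.9] [248 142  67]
(335, 362) [-4.9 -9.9 46.2] [242 147  96]
(340, 366) [ -9.2 -11.5  46. ] [246 139  64]
(318, 345) [ 8.8 -5.1 46. ] [249 144  68]
```

Run:
```python
from h import *
def prot(tag,circ,axis=None,rad=4):
    im,d,c=load(tag); hsv=cv2.cvtColor(im,cv2.COLOR_RGB2HSV)
    cir=[];ring=[]
    for u in range(circ[0]-28,circ[0]+29):
        for v in range(circ[1]-25,circ[1]+26):
            p=bed(px2w(u,v,d[v,u],c)); r=np.hypot(u-circ[0],v-circ[1])
            if hsv[v,u,1]<70 and hsv[v,u,2]>140 and r<rad: cir.append(p)
            if hsv[v,u,1]>110 and hsv[v,u,0]<25 and p[2]>40: ring.append(p)
    K=np.median(cir,0); T=np.array(ring)
    # plane fit of top via RANSAC w/ normal near axis
    a=np.array([0,0,1.]) if axis is None else np.array(axis)/np.linalg.norm(axis)
    h=T@a; hh=np.histogram(h,bins=np.arange(h.min(),h.max()+.25,.25)); i=np.argmax(hh[0]); s=T[abs(h-hh[1][i]-.12)<.8]
    print(tag,'circ',K.round(1),'h',(K@a).round(2),'top mode',np.median(s@a).round(2),'prot',(K@a-np.median(s@a)).round(2),len(s))
prot('w17',(313,292),(-.023,0,1))
prot('w26',(322,373),(-.03,0,1))
prot('w32',(322,371),(-.02,.075,1))
prot('w33',(322,372),(.0,.2,.98))
prot('w34',(326,370),(.03,.25,.97))
prot('w36',(344,290),(0,0,1))
prot('w37',(317,343),(0,0,1))
prot('w42',(329,313),(0,0,1))
prot('w43',(318,328),(0,0,1))
prot('w47',(325,357),(0,0,1))
```

```text
w17 circ [-2.2  0.6 48. ] h 48.02 top mode 47.42 prot 0.6 553
w26 circ [-2.5 -3.2 48.1] h 48.12 top mode 47.3 prot 0.82 898
w32 circ [-0.2 -2.7 52.7] h 52.34 top mode 51.45 prot 0.89 885
w33 circ [-0.2  2.2 50.2] h 49.65 top mode 48.81 prot 0.84 879
w34 circ [ 0.3  4.5 48.4] h 48.01 top mode 47.32 prot 0.69 752
w36 circ [-0.7 -7.  47.1] h 47.07 top mode 46.3 prot 0.77 630
w37 circ [-0.6 -6.6 46.9] h 46.93 top mode 46.26 prot 0.67 569
w42 circ [-0.3 -6.8 47. ] h 47.02 top mode 46.16 prot 0.86 605
w43 circ [-0.4 -6.6 46.8] h 46.82 top mode 46.17 prot 0.66 686
w47 circ [ 1.6 -6.8 47. ] h 46.95 top mode 46.08 prot 0.88 771
```

```bash
python3 -m crank '[[[0,0,0.01,0],[0,0,0.03,3],[0,0.01,0.05,10],[0,0.025,0.06,17],[0,0.04,0.06,24]]]' 0.3
python3 -m crank '[[[0,0.01,0,7],[0,0.01,0,14],[0,0.01,0,21],[0,0.01,0,28],[0,0.01,0,35]]]'
python3 -m crank '[[[0,0,0,7],[0,0,0,14],[0,0,0,21],[0,0,0,28],[0,0,0,35]]]'
python3 - <<'E'
from h import *
o=get_obs();M=R.from_rotvec(o['tool_rot']).as_matrix();print(o['tool_pos'],np.degrees(np.arctan2(M[0,1],-M[1,1])))
im,d,c=snap('wrist','w48'); show(im,'w48a',(180,180,460,420),2.8); print(c['xyz'])
E
```

```text
t: 34.15
tool_pos: [0.5321, 0.0652, 0.1237]
tool_rot: [2.066, 0.308, -2.051]
contact_force: [1.0, -0.9, -0.4]
opening: 0.0256
t: 34.57
tool_pos: [0.5299, 0.0752, 0.1201]
tool_rot: [1.676, 0.819, -1.675]
contact_force: [-0.7, 0.1, 0.2]
opening: 0.0257
t: 34.98
tool_pos: [0.5299, 0.075, 0.1201]
tool_rot: [1.244, 1.183, -1.244]
contact_force: [-0.1, -0.8, 0.4]
opening: 0.0257
[0.52986889 0.07504301 0.12006438] 87.22085856518109
[0.53333399 0.15503658 0.29987892]
```

```bash
cat h.py | head -80
python3 - <<'E'
from h import *
import cv2,numpy as np
r=load('w48')
im=r[0] if isinstance(r,tuple) else r
c=im[270:340,300:420]
cv2.imwrite('pics/w48z.png',cv2.resize(c[:,:,::-1] if True else c,None,fx=6,fy=6,interpolation=cv2.INTER_CUBIC))
E
```

```text
import numpy as np, cv2
from scipy.spatial.transform import Rotation as R
from station import *
def px2w(u,v,d,c):
    p=np.array([(u-c['cx'])/c['fx']*d,(v-c['cy'])/c['fy']*d,d])
    return R.from_rotvec(c['attitude']).apply(p)+c['xyz']
def ray(u,v,c):
    return R.from_rotvec(c['attitude']).apply([(u-c['cx'])/c['fx'],(v-c['cy'])/c['fy'],1.0])
def onz(u,v,z,c):
    r=ray(u,v,c); return c['xyz']+r*(z-c['xyz'][2])/r[2]
def w2px(p,c):
    q=R.from_rotvec(c['attitude']).inv().apply(np.asarray(p)-c['xyz'])
    return np.array([q[...,0]/q[...,2]*c['fx']+c['cx'],q[...,1]/q[...,2]*c['fy']+c['cy']]).T
def snap(n,tag,crop=None,s=1):
    c=camera_model(n); im,d=get_image(n); np.savez(f'pics/{tag}.npz',im=im,d=d,**c)
    show(im,tag,crop,s); return im,d,c
def load(tag):
    z=np.load(f'pics/{tag}.npz'); return z['im'],z['d'],{k:(z[k] if z[k].ndim else float(z[k])) for k in ['fx','fy','cx','cy','xyz','attitude']}
def show(im,tag,crop=None,s=1):
    if crop: x0,y0,x1,y1=crop; im=im[y0:y1,x0:x1]
    im=cv2.resize(im,None,fx=s,fy=s,interpolation=cv2.INTER_CUBIC)
    cv2.imwrite(f'pics/{tag}.png',im[
[... 1865 characters left out ...]
ange(y0,y1) if m[v,u] and d[v,u]>0])
def washer(tag,boxes,lo=2,hi=22):
    im,d,c=load(tag)
    P=np.array([bed(px2w(u,v,d[v,u],c)) for x0,y0,x1,y1 in boxes for u in range(x0,x1) for v in range(y0,y1) if d[v,u]>0 and abs(int(im[v,u,0])-int(im[v,u,2]))<25 ])
    P=P[(P[:,2]>lo)&(P[:,2]<hi)]
    for _ in range(6):
        n=np.linalg.svd(P-P.mean(0),full_matrices=False)[2][2]; n*=np.sign(n[2]); r=(P-P.mean(0))@n; P=P[abs(r)<max(2*r.std(),.5)]
    print(tag,len(P),'washer n bed',n.round(3),'c',P.mean(0).round(1),'rms',r.std().round(2),'circ',cv2.minEnclosingCircle(P[:,:2].astype(np.float32)))
    return n,P
def at(tag,u,v):
    im,d,c=load(tag); return bed(px2w(u,v,d[int(v),int(u)],c)).round(1)
```

View pics/w48z.png

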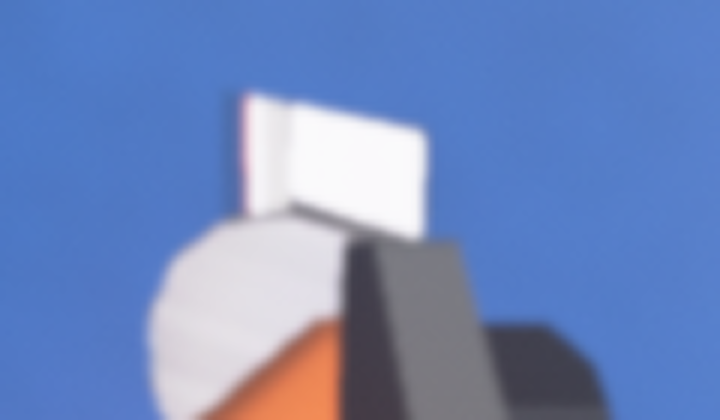

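Run:
```python
from h import *
im,d,c=load('w48')
for u in range(344,371,3):
  print(u,[ (v,*at('w48',u,v).round(0).astype(int).tolist(),int(im[v,u].mean())) for v in range(296,312,2)])
o=get_obs();print(o['t'],o['tool_pos'].round(4) if hasattr(o['tool_pos'],'round') else o['tool_pos'],o['opening'],c['xyz'],bed(c['xyz']))
```

```text
344 [(296, -9, 14, 1, 239), (298, -10, 11, -2, 239), (300, -10, 11, 0, 240), (302, -10, 9, 0, 239), (304, -10, 8, -1, 230), (306, -5, 11, 7, 203), (308, -4, 11, 9, 225), (310, -4, 9, 9, 225)]
347 [(296, -9, 12, -4, 237), (298, -10, 10, -4, 237), (300, -10, 9, -4, 237), (302, -10, 8, -4, 230), (304, -9, 6, -4, 199), (306, -3, 11, 7, 201), (308, -3, 10, 8, 227), (310, -2, 10, 9, 225)]
350 [(296, -15, 4, -19, 250), (298, -15, 3, -19, 250), (300, -15, 2, -18, 250), (302, -15, 1, -18, 242), (304, -11, 3, -11, 164), (306, -2, 12, 7, 177), (308, 0, 12, 9, 227), (310, -1, 10, 8, 227)]
353 [(296, -13, 5, -19, 250), (298, -13, 4, -19, 250), (300, -14, 2, -20, 250), (302, -13, 1, -18, 249), (304, -13, -1, -19, 216), (306, 0, 11, 5, 149), (308, 1, 12, 8, 217), (310, 2, 10, 9, 228)]
356 [(296, -11, 6, -18, 250), (298, -10, 5, -18, 250), (300, -10, 3, -18, 250), (302, -11, 1, -19, 250), (304, -11, 0, -19, 242), (306, -7, 3, -11, 165), (308, 3, 12, 7, 183), (310, 3, 11, 8, 211)]
359 [(296, -8, 6, -18, 250), (298, -9, 4, -20, 250), (300, -9, 2, -20, 250), (302, -8, 2, -18, 250), (304, -9, 0, -19, 249), (306, -9, -2, -20, 217), (308, 4, 12, 7, 139), (310, 43, 53, 83, 103)]
362 [(296, -6, 7, -18, 250), (298, -6, 5, -18, 250), (300, -6, 4, -19, 250), (302, -7, 2, -20, 250), (304, -6, 2, -18, 250), (306, -6, 0, -18, 239), (308, -2, 2, -11, 155), (310, 44, 53, 82, 104)]
365 [(296, -4, 7, -18, 250), (298, -4, 6, -18, 250), (300, -5, 4, -19, 250), (302, -4, 3, -18, 250), (304, -4, 2, -18, 250), (306, -4, 0, -19, 248), (308, -4, -1, -19, 208), (310, 45, 53, 82, 125)]
368 [(296, -2, 8, -18, 249), (298, -3, 6, -20, 249), (300, -2, 4, -19, 248), (302, -2, 3, -19, 248), (304, -3, 1, -20, 248), (306, -2, 1, -18, 248), (308, -2, -1, -18, 236), (310, 46, 53, 81, 148)]
35.0333 [0.5299 0.0751 0.12  ] 0.025634272837509547 [0.53333399 0.15503658 0.29987892] [106.89175094 122.47852986 206.57189975]
```

Run:
```python
from h import *
im,d,c=load('w48')
show(im,'w48b',(260,260,500,440),3.2)
P=orange('w48',(260,260,500,440)); print(len(P),P.min(0).round(1),P.max(0).round(1))
T=P[P[:,2]>np.percentile(P[:,2],97)-4]; print(T.mean(0).round(1), np.percentile(P[:,2],97))
```

```text
901 [-11.1 -18.1  20.3] [14.2  8.6 47.8]
[ 3.6 -2.4 45.9] 46.97435019241521
```

View pics/w48b.png

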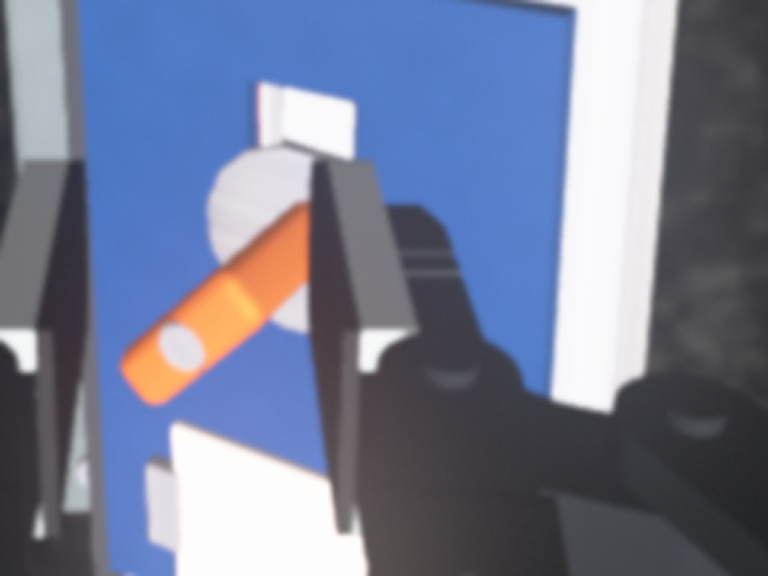

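Run:
```python
from h import *
for box in [(326,335,346,350),(330,345,340,352),(338,330,354,342),(305,358,320,370)]:
  n,P=wing('w48',box); b=np.array([n@xb,n@yb,n@nb]); print(box,b.round(3),len(P),bed(P.mean(0)).round(1), np.degrees(np.arctan2(b[1],b[0])).round(1))
washer('w48',[(325,305,355,335)],6,14)
```

```text
w48 n [ 0.436 -0.819  0.373] pitch 21.87 yaw -62.01 c [0.5351 0.0346 0.0958] rms 0.00128
(326, 335, 346, 350) [ 0.581 -0.811  0.077] 268 [ 2.3  2.1 31.3] -54.4
w48 n [0.395 0.828 0.397] pitch 23.41 yaw 64.49 c [0.5349 0.0393 0.11  ] rms 0.00043
(330, 345, 340, 352) [0.532 0.836 0.136] 65 [ 9.6  6.7 43.6] 57.6
w48 n [-0.218  0.901 -0.376] pitch -22.08 yaw 103.58 c [0.5409 0.0382 0.096 ] rms 0.00131
(338, 330, 354, 342) [-0.399  0.896 -0.194] 182 [ 7.2  5.7 28.5] 114.0
w48 n [ 0.558 -0.743  0.37 ] pitch 21.69 yaw -53.09 c [0.5219 0.0232 0.098 ] rms 0.0012
(305, 358, 320, 370) [ 0.682 -0.732  0.01 ] 162 [-7.5 -9.6 40. ] -47.0
w48 537 washer n bed [-0.092  0.075  0.993] c [-7.6  1.8  8.8] rms 0.44 circ ((-7.662388801574707, 0.7828469276428223), 14.198773384094238)
```

```bash
python3 -m crank '[[[0,0,0.03,0],[0,0.01,0.06,0],[0,0.02,0.08,0],[0,0.02,0.08,0],[0,0.02,0.08,0]]]' 0.62
python3 - <<'E'
from h import *
im,d,c=snap('wrist','w49',(180,180,460,400),2.8)
snap('top','t49');snap('scene','s49')
print(get_obs()['t'])
im,d,c=load('w48')
for uv in [(341,285.7),(370.5,291)]:
  r=ray(*uv,c); P0=B+.006*nb; p=c['xyz']+r*((P0-c['xyz'])@nb)/(r@nb); print(bed(p).round(1))
E
```

```text
t: 35.45
tool_pos: [0.5306, 0.0957, 0.2016]
tool_rot: [1.252, 1.178, -1.248]
contact_force: [0.4, -0.7, -0.4]
opening: 0.0535
35.6
[-7.7 22.8  6. ]
[11.2 23.4  6. ]
```

View pics/w49.png

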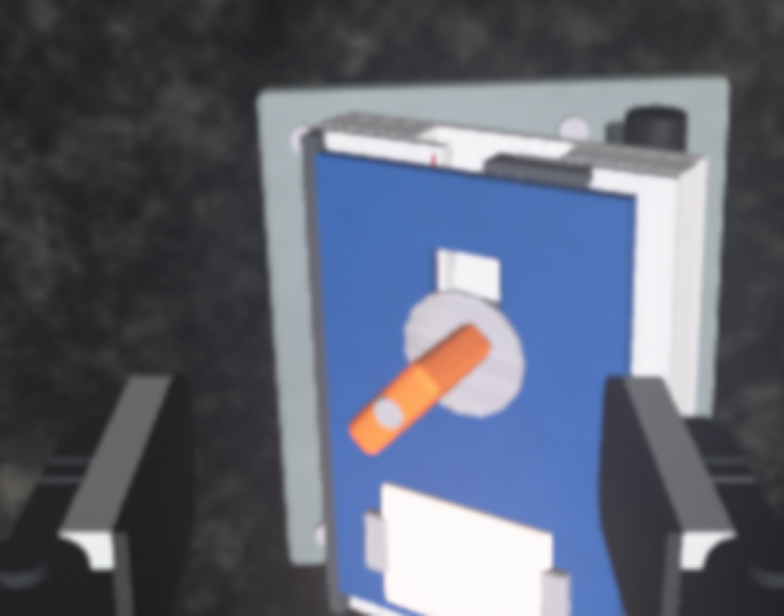

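View pics/t49.png

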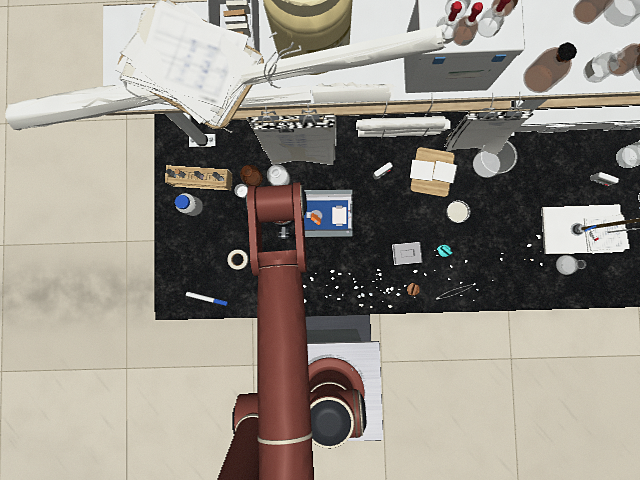

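View pics/s49.png

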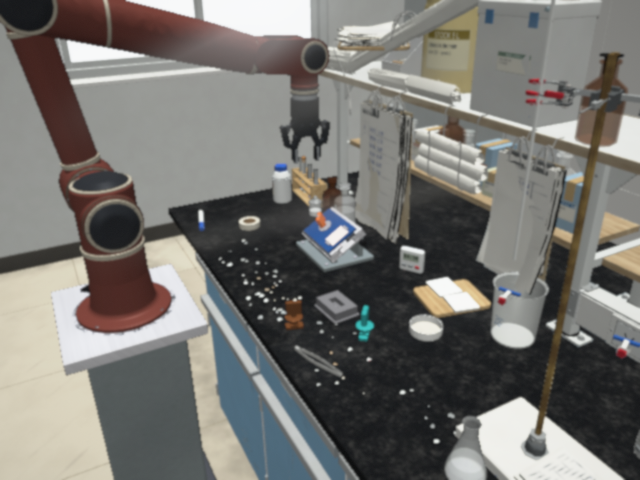

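Run:
```python
from h import *
im,d,c=load('w49')
show(im,'w49z',(295,270,380,350),8)
n,P=washer('w49',[(322,282,370,332)],6,13)
print(P[:,:2].min(0),P[:,:2].max(0))
Q=orange('w49',(295,280,365,350)); print(len(Q))
for lo,hi in [(22,32),(32,40),(40,50)]:
  S=Q[(Q[:,2]>lo)&(Q[:,2]<hi)]; print(lo,len(S),S.mean(0).round(1),S.min(0).round(1),S.max(0).round(1))
T=Q[Q[:,2]>np.percentile(Q[:,2],98)-2.5]
rc=cv2.minAreaRect(T[:,:2].astype(np.float32)); print(rc,np.percentile(Q[:,2],98))
```

```text
w49 827 washer n bed [0.007 0.016 1.   ] c [ 2.8 -4.2  8.8] rms 0.61 circ ((0.7338336110115051, -6.5826215744018555), 18.78522300720215)
[-17.47444436 -24.15594036] [19.50557896 11.73675597]
463
22 82 [11.7  5.4 27.1] [ 8.7  2.3 22.1] [14.4  8.  31.8]
32 81 [11.6  5.3 36. ] [ 8.4  2.  32.1] [14.1  8.  39.9]
40 282 [ 4.9 -1.8 45.4] [-10.8 -18.6  40. ] [14.4  7.9 48. ]
((1.4609103202819824, -5.59836483001709), (30.55396270751953, 8.08917236328125), 47.49073028564453) 47.08409070952796
```

View pics/w49z.png

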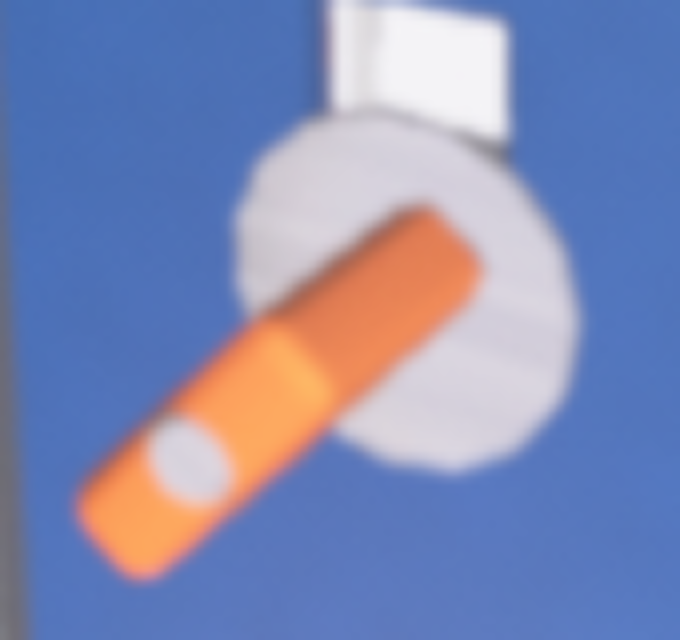

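```bash
python3 -m crank '[[[0,-0.03,0,-7],[0,-0.06,0,-14],[0,-0.07,0,-21],[0,-0.07,-0.03,-28],[-0.002,-0.07,-0.06,-35]]]' 0.36 && python3 -m crank '[[[0,0,-0.015,-5],[0,0,-0.015,-5],[0,0,-0.015,-5]]]'
python3 - <<'E'
from h import *
o=get_obs();M=R.from_rotvec(o['tool_rot']).as_matrix();print(o['t'],o['tool_pos'],np.degrees(np.arctan2(M[0,1],-M[1,1])),o['opening'],o['wrist_torque'],o['contact_force'])
print(B+.001*xb-.006*yb+.038*nb)
snap('wrist','w50',(180,180,460,400),2.8)
E
```

```text
t: 36.02
tool_pos: [0.5284, 0.0244, 0.1393]
tool_rot: [1.689, 0.808, -1.684]
contact_force: [0.5, 0.3, -0.8]
opening: 0.031
t: 36.27
tool_pos: [0.5257, 0.0257, 0.1221]
tool_rot: [1.735, 0.756, -1.743]
contact_force: [0.4, 0.5, 1.1]
opening: 0.0306
36.2667 [0.52570611 0.02573669 0.12208086] 46.8708696522361 0.03063875389476474 [-0.01441021  0.01740359  0.02506123] [0.36079651 0.5237761  1.06824143]
[0.53029964 0.02664191 0.10076992]
```

View pics/w50.png

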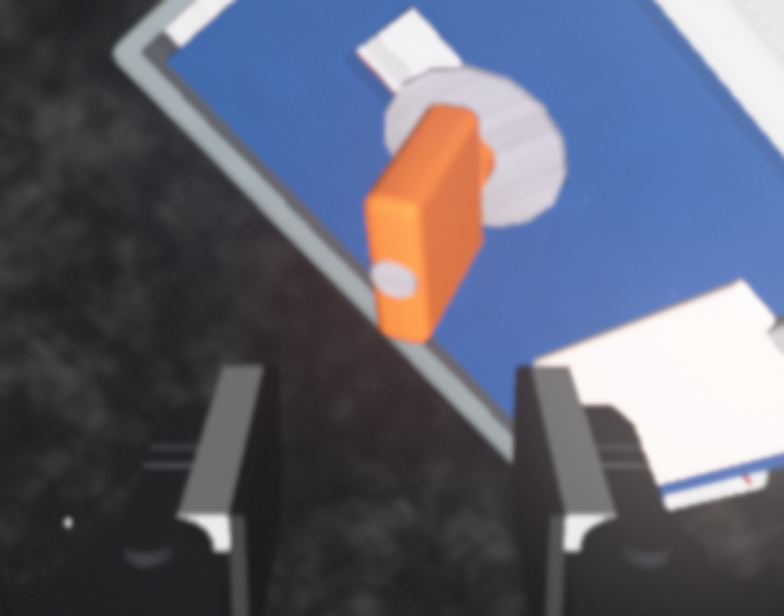

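```bash
python3 -m crank '[[[0.003,0,-0.03,0],[0.003,0,-0.05,0],[0.003,0,-0.062,0],[0.003,0,-0.062,0],[0.003,0,-0.062,0]]]' && python3 -m crank '[[[0,0,0,0],[0,0,0,0],[0,0,0,-5],[0,0,0,-10],[0,0,0,-10]]]' 0.26
python3 - <<'E'
from h import *
o=get_obs();M=R.from_rotvec(o['tool_rot']).as_matrix();print(o['t'],np.degrees(np.arctan2(M[0,1],-M[1,1])),o['wrist_torque'])
snap('wrist','w51',(180,180,460,400),2.8)
E
```

```text
t: 36.73
tool_pos: [0.5307, 0.026, 0.0629]
tool_rot: [1.739, 0.753, -1.739]
contact_force: [0.8, -0.4, 1.6]
opening: 0.0308
t: 37.15
tool_pos: [0.5304, 0.0263, 0.0634]
tool_rot: [1.854, 0.615, -1.853]
contact_force: [-2.6, 1.2, 1.4]
opening: 0.0225
37.15 36.71378799006831 [0.29922371 0.36798615 0.04663702]
```

View pics/w51.png

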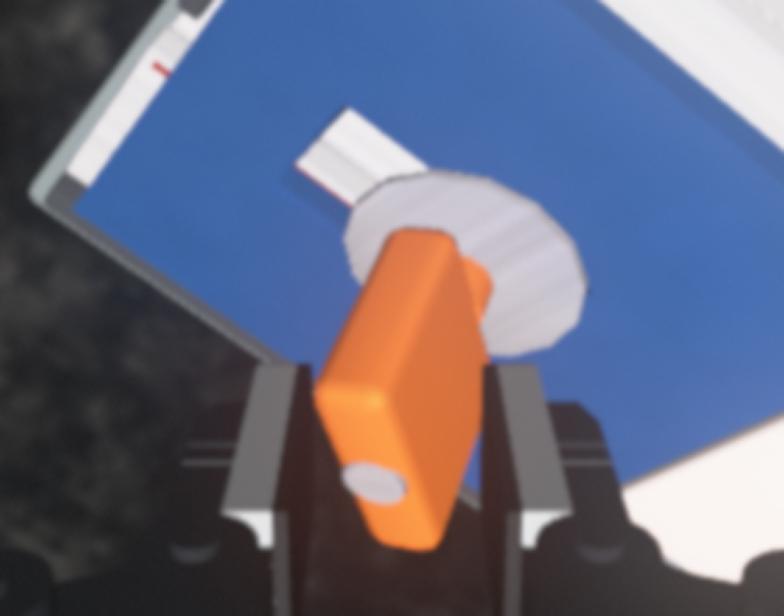

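```bash
python3 -m crank '[[[0,0,0,-6],[0,0,0,-12],[0,0,0,-12],[0,0,0,-12]]]'
python3 - <<'E'
from h import *
o=get_obs();M=R.from_rotvec(o['tool_rot']).as_matrix();print(o['t'],np.degrees(np.arctan2(M[0,1],-M[1,1])),o['wrist_torque'],o['contact_force'])
snap('wrist','w52',(180,180,460,400),2.8)
E
```

```text
t: 37.53
tool_pos: [0.5291, 0.0271, 0.0625]
tool_rot: [1.979, 0.441, -1.984]
contact_force: [-6.0, 3.1, 3.1]
opening: 0.0222
37.5333 24.93054463779212 [0.63850029 0.91941221 0.08540456] [-5.96614996  3.06215883  3.12906943]
```

View pics/w52.png

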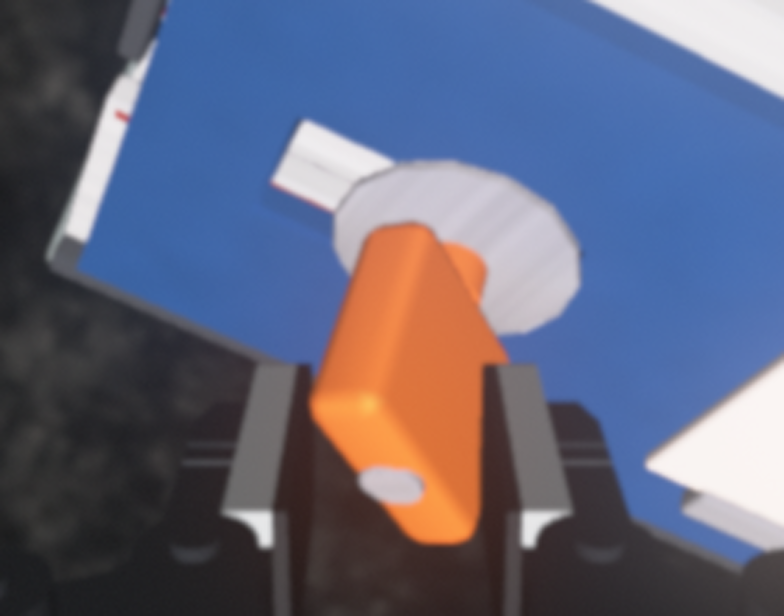

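```bash
python3 -m crank '[[[-0.001,0.001,0,-5],[-0.001,0.001,0,-10],[-0.001,0.001,0,-10],[-0.001,0.001,0,-10]]]'
python3 - <<'E'
from h import *
o=get_obs();M=R.from_rotvec(o['tool_rot']).as_matrix();print(o['t'],np.degrees(np.arctan2(M[0,1],-M[1,1])),o['wrist_torque'],o['contact_force'])
snap('wrist','w53',(180,180,460,400),2.8)
E
```

```text
t: 37.92
tool_pos: [0.529, 0.0276, 0.0626]
tool_rot: [2.082, 0.275, -2.083]
contact_force: [-3.7, 3.4, 3.4]
opening: 0.0223
37.9167 14.996275944682235 [0.63880321 0.68590738 0.08769143] [-3.67655129  3.44083171  3.43500139]
```

View pics/w53.png

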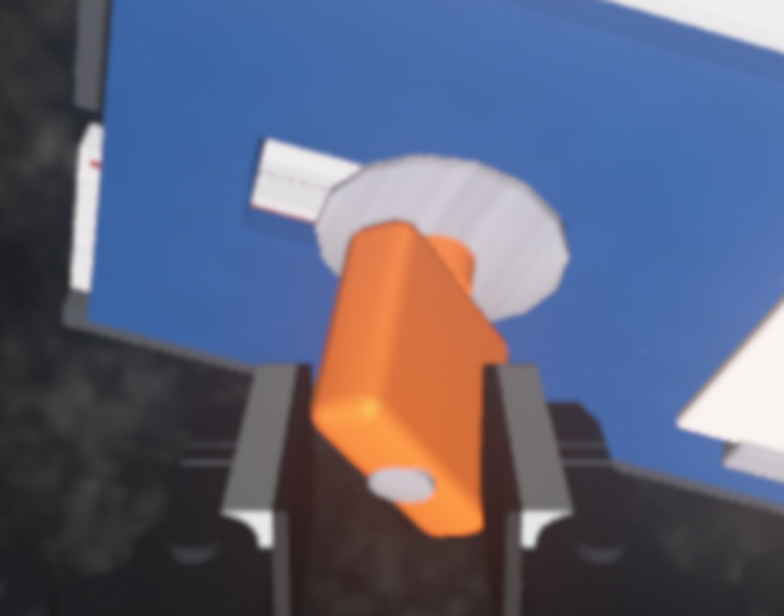

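Run:
```python
from h import *
def thb(t):
  Q=orange(t,(270,240,365,400)); T=Q[Q[:,2]>np.percentile(Q[:,2],98)-2.5]
  F=T[:,:2].astype(np.float32); rc=cv2.minAreaRect(F); b=cv2.boxPoints(rc); e=[b[1]-b[0],b[2]-b[1]]; l=max(e,key=np.linalg.norm); a=np.degrees(np.arctan2(l[1],l[0]))%180
  print(t,len(T),np.round(rc[0],1),np.round(rc[1],1),'theta',(90-a)+180,'top',np.percentile(Q[:,2],98).round(1))
for t in ['w49','w50','w51','w52','w53']: thb(t)
for t,bx in [('w51',(335,260,365,300)),('w52',(335,270,350,330)),('w53',(325,300,343,340)),('w53',(315,270,325,320)),('w51',(310,270,328,310))]:
  n,P=wing(t,bx); b=np.array([n@xb,n@yb,n@nb]); print(b.round(3),np.degrees(np.arctan2(b[1],b[0])).round(1),bed(P.mean(0)).round(1))
for t in ['w51','w52','w53']: washer(t,[(300,235,390,310)],6,13)
```

```text
w49 227 [ 1.5 -5.6] [30.6  8.1] theta 222.50928 top 47.1
w50 600 [ 1.6 -6.7] [32.4  9.7] theta 222.38716 top 46.9
w51 1093 [ 0.5 -6.5] [34.  10.8] theta 221.91689 top 46.6
w52 1085 [ 1.1 -6.7] [33.1 11. ] theta 221.56062 top 46.6
w53 1059 [ 1.  -6.6] [32.9 10.8] theta 226.62598 top 46.6
w51 n [ 0.625 -0.664  0.41 ] pitch 24.21 yaw -46.74 c [0.5476 0.0261 0.0855] rms 0.00107
[ 0.759 -0.652  0.01 ] -40.7 [ 7.6 -6.2 15.9]
w52 n [ 0.614 -0.695  0.373] pitch 21.93 yaw -48.52 c [0.5408 0.0241 0.0929] rms 0.00024
[ 0.731 -0.683 -0.016] -43.1 [ 5.7 -8.4 25.7]
w53 n [ 0.554 -0.749  0.362] pitch 21.24 yaw -53.51 c [0.5364 0.0251 0.1023] rms 0.00022
[ 0.675 -0.738  0.006] -47.6 [ 7.1 -7.4 36.1]
w53 n [ 0.761 -0.467  0.451] pitch 26.8 yaw -31.52 c [0.5443 0.0325 0.1031] rms 0.00048
[ 0.892 -0.451 -0.026] -26.8 [14.   0.1 32.6]
w51 n [-0.176  0.982  0.068] pitch 3.88 yaw 100.18 c [0.543  0.0374 0.0989] rms 0.00154
[-0.13   0.978  0.161] 97.6 [10.6  5.  29.8]
w51 2407 washer n bed [0.009 0.017 1.   ] c [ 6.7 -6.   8.7] rms 0.58 circ ((0.5715041160583496, -6.488797664642334), 18.922222137451172)
w52 2356 washer n bed [0.011 0.012 1.   ] c [ 7.2 -6.9  8.8] rms 0.57 circ ((0.7673260569572449, -6.791023254394531), 18.868741989135742)
w53 2153 washer n bed [0.028 0.003 1.   ] c [ 7.8 -8.6  8.8] rms 0.54 circ ((1.3825633525848389, -6.760008811950684), 18.559085845947266)
```

```bash
python3 -m crank '[[[0,0,0,-6],[0,0,0,-12],[0,0,0,-15],[0,0,0,-15]]]'
python3 - <<'E'
from h import *
o=get_obs();M=R.from_rotvec(o['tool_rot']).as_matrix();print(o['t'],np.degrees(np.arctan2(M[0,1],-M[1,1])),o['wrist_torque'],o['contact_force'])
snap('wrist','w54',(180,180,460,400),2.8)
t='w54'
Q=orange(t,(270,240,365,400)); T=Q[Q[:,2]>np.percentile(Q[:,2],98)-2.5]
F=T[:,:2].astype(np.float32); rc=cv2.minAreaRect(F); b=cv2.boxPoints(rc); e=[b[1]-b[0],b[2]-b[1]]; l=max(e,key=np.linalg.norm); a=np.degrees(np.arctan2(l[1],l[0]))%180
print(t,len(T),np.round(rc[0],1),np.round(rc[1],1),'theta',(90-a)+180,'top',np.percentile(Q[:,2],98).round(1))
washer(t,[(300,235,390,310)],6,13)
E
```

```text
t: 38.3
tool_pos: [0.5299, 0.0274, 0.063]
tool_rot: [-2.222, 0.001, 2.218]
contact_force: [-2.9, 3.6, 2.1]
opening: 0.0221
38.3 -0.08333288712988286 [0.6330181  0.31207415 0.16426013] [-2.93855337  3.57095745  2.08453937]
w54 1001 [ 1.1 -6.6] [33.3 10.9] theta 238.981 top 46.5
w54 1883 washer n bed [ 0.045 -0.029  0.999] c [  7.6 -11.9   8.8] rms 0.51 circ ((2.2618653774261475, -8.123567581176758), 18.22507095336914)
```

View pics/w54.png

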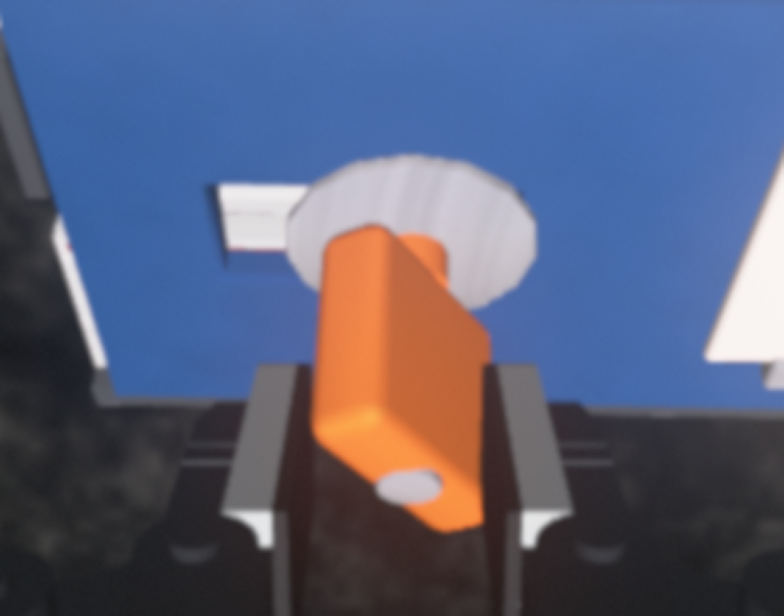

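```bash
python3 -m crank '[[[0,0,0,-6],[0,0,0,-12],[0,0,0,-18],[0,0,0,-22],[0,0,0,-22]]]'
python3 - <<'E'
from h import *
o=get_obs();M=R.from_rotvec(o['tool_rot']).as_matrix();print(o['t'],np.degrees(np.arctan2(M[0,1],-M[1,1])),o['wrist_torque'],o['contact_force'])
snap('wrist','w55',(180,180,460,400),2.8)
t='w55'
Q=orange(t,(270,240,365,400)); T=Q[Q[:,2]>np.percentile(Q[:,2],98)-2.5]
F=T[:,:2].astype(np.float32); rc=cv2.minAreaRect(F); b=cv2.boxPoints(rc); e=[b[1]-b[0],b[2]-b[1]]; l=max(e,key=np.linalg.norm); a=np.degrees(np.arctan2(l[1],l[0]))%180
print(t,len(T),np.round(rc[0],1),np.round(rc[1],1),'theta',(90-a)+180,'top',np.percentile(Q[:,2],98).round(1))
washer(t,[(300,235,390,310)],6,13)
E
```

```text
t: 38.77
tool_pos: [0.5304, 0.0271, 0.0638]
tool_rot: [-2.012, 0.392, 2.007]
contact_force: [-3.4, 3.5, 6.8]
opening: 0.0222
38.7667 -22.124753906706232 [0.60653371 0.44039275 0.34837905] [-3.41907614  3.51152417  6.8266189 ]
w55 944 [ 1.5 -6.6] [32.4 10.7] theta 255.86194 top 46.5
w55 1499 washer n bed [ 0.033 -0.07   0.997] c [  4.5 -15.9   8.8] rms 0.45 circ ((1.9041775465011597, -12.051183700561523), 16.92551040649414)
```

View pics/w55.png

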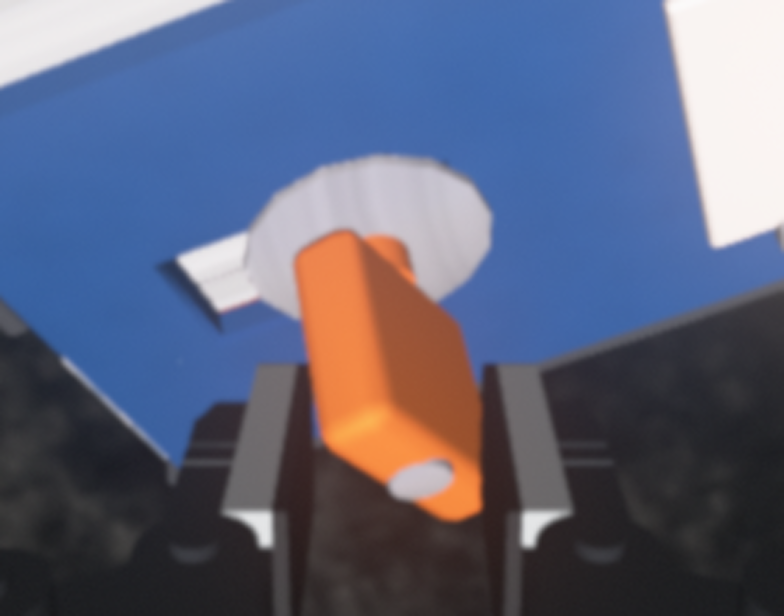

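```bash
python3 -m crank '[[[0,0,0,4],[0,0,0,8],[0,0,0,12],[0,0,0,16],[0,0,0,20]]]' && python3 -m crank '[[[0,0,0,5],[0,0,0,10],[0,0,0,15],[0,0,0,20],[0,0,0,20]]]' && python3 -c "
from h import *
print(get_obs()['wrist_torque'])" && python3 -m crank '[[[0,0,0,5],[0,0,0,10],[0,0,0,15],[0,0,0,15],[0,0,0,15]]]' 0.36
python3 - <<'E'
from h import *
o=get_obs();M=R.from_rotvec(o['tool_rot']).as_matrix();print(o['t'],np.degrees(np.arctan2(M[0,1],-M[1,1])),o['wrist_torque'],o['contact_force'])
snap('wrist','w56',(180,180,460,400),2.8)
t='w56'
Q=orange(t,(270,240,365,400)); T=Q[Q[:,2]>np.percentile(Q[:,2],98)-2.5]
F=T[:,:2].astype(np.float32); rc=cv2.minAreaRect(F); b=cv2.boxPoints(rc); e=[b[1]-b[0],b[2]-b[1]]; l=max(e,key=np.linalg.norm); a=np.degrees(np.arctan2(l[1],l[0]))%180
print(t,len(T),np.round(rc[0],1),np.round(rc[1],1),'theta',(90-a)+180,'top',np.percentile(Q[:,2],98).round(1))
washer(t,[(300,235,390,310)],6,13)
E
```

```text
t: 39.23
tool_pos: [0.5306, 0.0271, 0.0627]
tool_rot: [-2.209, 0.035, 2.201]
contact_force: [2.0, 2.5, -2.2]
opening: 0.0218
t: 39.65
tool_pos: [0.53, 0.0273, 0.0623]
tool_rot: [2.054, 0.325, -2.05]
contact_force: [1.6, 3.9, -1.2]
opening: 0.0222
[ 0.68777575 -0.15535345  0.00888325]
t: 40.07
tool_pos: [0.5296, 0.0263, 0.0623]
tool_rot: [1.898, 0.554, -1.898]
contact_force: [-0.6, 1.0, -0.1]
opening: 0.0313
40.0667 32.62610234669557 [ 0.05317829 -0.02514778  0.02303001] [-0.61356469  1.02994425 -0.07935839]
w56 1117 [ 0.8 -6.8] [33.7 11.3] theta 220.44913 top 46.6
w56 2383 washer n bed [0.012 0.016 1.   ] c [ 6.8 -6.3  8.7] rms 0.55 circ ((0.7941610217094421, -6.358274459838867), 18.906633377075195)
```

View pics/w56.png

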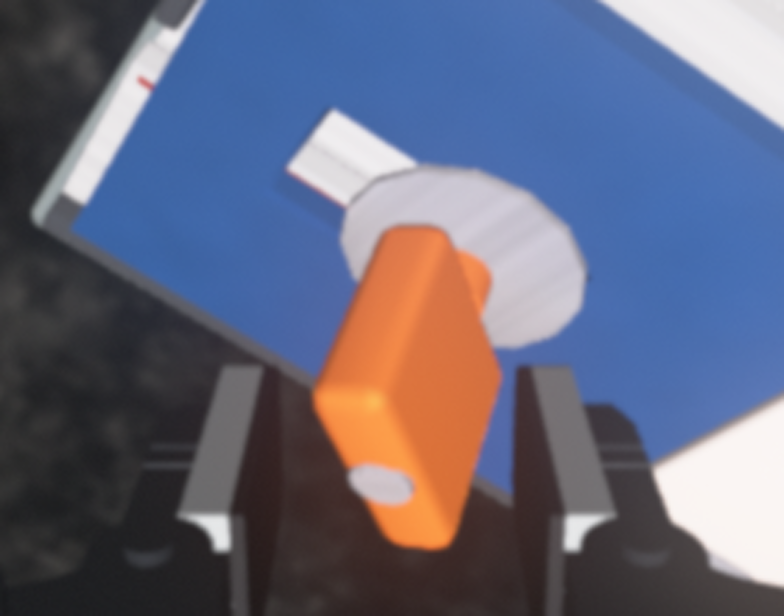

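```bash
python3 -m crank '[[[0,0,0.02,0],[0,0,0.05,0],[0,0,0.08,0],[0,0,0.11,0],[0,0.02,0.14,0]]]' && python3 -m crank '[[[0,0.03,0.01,7],[0,0.06,0.01,14],[0,0.06,0.01,21],[0,0.06,0.01,28],[0,0.06,0.01,28]]]' 0.62
python3 - <<'E'
from h import *
im,d,c=snap('wrist','w57',(180,180,460,400),2.8)
o=get_obs();print(o['t'],o['contact_force'],np.abs(o['dq']).max())
E
```

```text
t: 40.53
tool_pos: [0.5293, 0.0448, 0.2036]
tool_rot: [1.899, 0.551, -1.9]
contact_force: [-0.5, 0.4, 0.1]
opening: 0.0307
t: 40.95
tool_pos: [0.5293, 0.1073, 0.2123]
tool_rot: [1.573, 0.923, -1.573]
contact_force: [-0.3, 0.2, -0.8]
opening: 0.053
41.0 [-0.48306059  0.10281962 -0.08985854] 0.030633490666954265
```

View pics/w57.png

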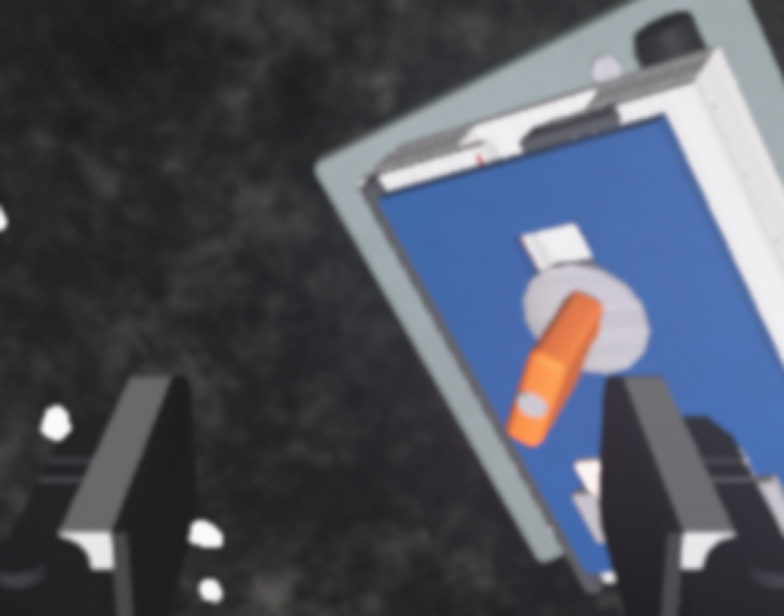

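```bash
python3 -c "
from station import *
print(finish_job())"
```

```text
the job is handed in; nothing more can be done
None
```

The carrier is clamped to the stage by the T-bolt, and I handed the job in at about 41 s; no verdict was reported.

**What I did:** I put the bolt into the T-slot lengthwise, turned its head a quarter turn clockwise and pulled it up so the neck sat between the lips. I then turned the wing clockwise until it was firm, let it spring back, and drew the gripper clear.

**Last checks**
- **Bolt head:** before the last tightening, the slot floor was visible under the head's edge. The edge ran across the slot to within about 5–8°, with the underside at about −13 mm in the bed frame, so the head is square and drawn up.
- **Clamping:** the torque rose with wing angle, 0.09 → 0.16 → 0.35 N m at about 227° → 239° → 256°. Both times I let go, the wing settled at about 221–222°. That puts the nut at about 2.2–2.3 rad past loose and implies a clamping force of about 17 N. I inferred that force from the thread friction; I could not measure it.
- **Seating:** the washer lies flat on the carrier (within about 1°) and the bolt leans about 1.5° or less. The slot edges show the carrier within about 1.5 mm of centre.
- **Gripper and bystanders:** the gripper touches nothing. The bystanders visible in the last top and scene pictures looked in place; I did not measure them.

**Checks that failed or disagreed**
- The true finger ends are about 42 mm above the reported TCP; I corrected for this.
- While being turned under pull, the bolt leaned up to 14° and moved about 7 mm along the slot. It stands there upright, within the 30 mm limit.
- Clamping started at a larger wing angle than I expected. The spring-back was 25–35°, against the roughly 11° (0.2 rad) described.

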